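# Load the last two gauge glasses into the lift magazine

### The job

The lowest slot of the white magazine already holds a gauge glass. Slide the two loose glasses waiting on the feed track fully home into the two empty slots, one glass to a slot, each time first setting the height of the magazine with its black knob so that the empty slot takes the glass. Push the glasses gently by their edge, never force one that catches, and do not drop one.

Things in the scene. Friction and masses are not known exactly. Their poses are not given: they have to be found in the camera images.
- loader: bench loader fixed to the table: blue base plate 368 x 126 x 13 mm, steel feed track and, at its far end, a white 3-slot magazine on a lift with two upright guide rods. Origin on the table top below the magazine's mouth; x points along the track in the feed direction (into the magazine), z up. A dark steel bridge joins the rods at x = 88 to 106 mm, top 162 mm above the table
- track_floor (a point): mid track, x = -126 mm of the loader, at the height of the rail floors the glasses slide on (80 mm above the table). Two L rails run from x = -247 to 3 mm, floors 23.5 to 42 mm either side of the middle, lips guide a glass with 2 mm play each side; from x = -47 mm on, keeper strips 30 to 41 mm off the middle, top at 91 mm, hold it down. The 47 mm between the rails is open to the base plate: shut fingers in it can push a glass home by its edge
- lift (a joint): height of the lift in m above its lowest position, 0 to 0.054, larger is higher. Counterbalanced and held by friction: about 7 N moves it, it stays where left. Nominally the middle slot's floor is flush with the track at 0.030, the top slot's (18 mm higher) at 0.012; but the magazine is screwed to the lift through oblong holes and sits up to 4 mm higher or lower than that: find out by touch or sight
- lift_knob (a point): centre of the flat top of the round black knob on the lift's arm, 33 mm wide, head 16 mm high; 66 mm past the loader's x = 0, 136 mm + lift value above the table. Press it down to lower the magazine, grasp and lift it to raise it. In front of the arm, from x = 20 to 45 mm, the magazine's own flat aluminium top plate lies open to a touch from above, 41 mm above the middle slot's floor, 23 mm above the top slot's
- glass_a: round greenish gauge glass, 72 mm across, 6 mm thick, about 60 g, flat on the track; which of the two is nearer the magazine varies, edges 40 mm or more apart. Origin at the centre of its underside, which is 42 mm past the loader's x = 0 when it is home at a slot's back wall, its edge then 2 mm proud of the combs
- glass_b: the other glass, alike. The slots are grooves 8 mm high in two side combs with rounded noses at x = 8 mm: a slot takes a glass with its floor 0 to 2 mm below the track, else the glass stops at a nose, its centre about 16 mm before x = 0. A spring ball makes the last 30 mm stiffer, up to about 10 N. (Left of the loader stands a fixed assembly stand, 0.27 m tall.)
Not all that is in view belongs to the job. What is shaped like the glass_a but brown or pink is not meant. What is shaped like the glass_b but red is not meant.

How it is judged:
On the way:
1. a first glass is fully home in a slot of the magazine, level with the track (((x of glass_a in the frame of loader between 0.039 and 0.045 m and y of glass_a in the frame of loader between -0.004 and 0.004 m and z of glass_a in the frame of loader between 0.065 and 0.095 m) or (x of glass_b in the frame of loader between 0.039 and 0.045 m and y of glass_b in the frame of loader between -0.004 and 0.004 m and z of glass_b in the frame of loader between 0.065 and 0.095 m))), for 0.2 s.
At the end, for the whole second after the job is handed in: both glasses lie flat in the magazine, fully home against its back wall (centre 42 mm past the loader's x = 0, within 3 mm; sideways within 4 mm), in the two neighbouring empty slots, so one 18 mm above the other (within 3 mm), and both are at rest (x of glass_a in the frame of loader between 0.039 and 0.045 m and y of glass_a in the frame of loader between -0.004 and 0.004 m and x of glass_b in the frame of loader between 0.039 and 0.045 m and y of glass_b in the frame of loader between -0.004 and 0.004 m and (z of glass_a in the frame of glass_b between 0.015 and 0.021 m or z of glass_a in the frame of glass_b between -0.021 and -0.015 m) and angle between each of glass_a, glass_b's own z axis and vertical below 0.06 rad and linear speed of each of glass_a, glass_b below 0.02 m/s); the robot touches nothing.
It fails at once if a glass is pushed with more than 30 N (contact force between the fingers and glass_a above 30 N or contact force between the fingers and glass_b above 30 N).
It fails at once if a glass is dropped off the track or stood on edge (height (world z) of any of glass_a, glass_b below 0.035 m or angle between any of glass_a, glass_b's own z axis and vertical above 0.7 rad).
It also fails if it takes over 64 s, if anything falls off the work surface, if the arm or the gripper's body presses on something with over 40 N, if the wrist force passes 120 N, or if a joint passes its speed limit or range.

### The arm

A 7-joint arm with a two-finger parallel gripper is mounted at the origin on a cart in front of the work surface, level with it; the furniture and walls round the work are solid. World frame = base frame: x ahead of the robot, y to its left, z up, the work surface at z = 0. Lengths are in m, angles in rad, forces in N, time in s.
With the tool pointing down it reaches from about 0.425 to 0.875 m from the base axis. Payload 4.7 kg.
Tool frame: the origin (TCP) lies midway between the tips of the shut fingers; the grasp point (between the pads) lies 19 mm behind it; z points along the fingers, y is the line along which they close (so a half turn about z gives the same grasp; the last joint's range is limited). The gripper opens to 85 mm and grips with 20 to 120 N. Pads are 22 mm wide; open, the fingers measure 114 mm over their backs; the gripper's body (76 mm by 85 mm) begins 54 mm behind the grasp point. The pads swing forward as they close: fully open they stand 13 mm farther back than shut.
Start: joints at [-1.305, 0.321, -0.07, 1.45, 0.023, 1.371, -0.057], TCP at [0.162, 0.63, 0.231] pointing down, gripper open.
Joint ranges: [-2.86, 2.86], [-0.3, 2.09], [-1.38, 1.24], [0.06, 2.45], [-1.56, 4.7], [0.09, 2.05], [-2.69, 2.69]. Speed limits (rad/s): [2.57, 2.57, 3.14, 3.14, 3.14, 3.14, 3.14].

### API

Orientations are given as a unit quaternion [w, x, y, z].
In Python, from workcell import sensors, eyes, ctrl gives the robot as it stands.
- The arm moves only by the tool servo_tool, never from a script. Its argument "increments" is a list of rows, each an object with "linear": the shift along the tool's x, y, z in mm, a list of three; "spin": the turn about the tool's z in degrees; "hand": the closure, from 0 (fully open) to 1 (shut). In form: [{"linear": [tx, ty, tz], "spin": spin, "hand": hand}, ...]. A call has 1 to 12 rows; each row is the pose to reach, as a shift and turn from the pose commanded when the call began, along the tool's axes at that moment; what a row does not reach only later rows make up. A row lasts 1/12 s, in which the tool goes at most 41.7 mm and 7.16 degrees, less where a joint would pass 70% of its speed; a pose out of reach is approached as far as the arm can. A call with a gripper value outside its range is refused whole. The fingers move at their own pace and stop on an object; the grip force is fixed at half the most. Time passes only in rows, so rows that repeat a pose let the fingers close. It gives the time, the measured TCP pose, the force, the opening and the grip force at its end, in the units of the state.
- sensors.state(): the state, without advancing time (a new reading comes with each control period).
- eyes.read_camera(name): name is "scene" or "top" or "wrist"; returns a dict with "pixels" (400x640x3 uint8, red, green, blue), "fovy" (degrees; the focal length in pixels is half the picture's height over the tangent of half this angle, whatever the lens; pixels are square), "cx", "cy" (the principal point, pixels), "dist_coeffs" ([k1, k2, p1, p2, k3] as OpenCV has them; the pictures are not rectified), "T" (4x4, takes a point from camera to world coordinates). Camera axes: x right, y down, z forward; pixel columns grow to the right and rows downward; lengths in m; the calibration is good to about 2 mm. A picture is of the moment at which its call begins. There is no depth.
- ctrl.sign_off(): hands the job in; it is judged then, once.
The state is a dict: "clock": time; "joints": joint angles; "qvel": joint speeds; "joint_efforts": joint torques, N m; "tool_pos": TCP position; "orientation": TCP orientation; "contact_force": force on the tool from outside, world axes, zero at the start; "torque": the same for the moment, N m; "width": finger opening in m; "grip_force": force on a finger pad.
Only numpy, scipy, OpenCV 4.12 (cv2) and the standard library are available. Lean on these libraries where they do the work, as an engineer would, in place of code of your own. Each camera call takes 0.05 s, during which the arm holds its last target. There are 200 camera calls.

## Working session

There is one attempt and no reset: what is moved stays moved. The work goes in short steps, Python scripts to look and compute and a tool call to move; the robot and the scene stay as the last step left them, time stands still between calls to the robot, and variables do not carry over. Pictures are saved under pics/ and viewed, at most 10 in all, crops included, and the job is handed in when it is done.

Besides the shell and the picture viewer there is one more tool, called after "Emit:" as name(argument=value, ...), one argument or row to a line, values as JSON. servo_tool: Moves the arm, as the interface text tells. Its arguments: {"type":"object","properties":{"increments":{"type":"array"}},"required":["increments"]}

```bash
mkdir -p pics; ls
cat > h.py <<'E'
import numpy as np, cv2, json
from workcell import sensors, eyes, ctrl
def cam(n,save=None):
    c=eyes.read_camera(n)
    if save: cv2.imwrite('pics/'+save,c['pixels'][:,:,::-1])
    return c
def KD(c):
    f=200/np.tan(np.radians(c['fovy'])/2)
    return np.array([[f,0,c['cx']],[0,f,c['cy']],[0,0,1.]]),np.array(c['dist_coeffs'],float)
def proj(c,P):
    K,D=KD(c);T=np.linalg.inv(c['T']);P=np.atleast_2d(P).astype(float)
    return cv2.projectPoints(P@T[:3,:3].T+T[:3,3],np.zeros(3),np.zeros(3),K,D)[0][:,0]
def ray(c,uv,z):
    K,D=KD(c);T=np.array(c['T'])
    p=cv2.undistortPoints(np.array(uv,float).reshape(-1,1,2),K,D)[:,0]
    d=np.c_[p,np.ones(len(p))]@T[:3,:3].T;o=T[:3,3]
    return o+d*((z-o[2])/d[:,2])[:,None]
E
python3 - <<'E'
from h import *
print(sensors.state())
for n in ['scene','top','wrist']:
    c=cam(n,n+'0.png'); print(n,c['fovy'],c['cx'],c['cy'],c['dist_coeffs'],np.round(c['T'],3).tolist())
a=[cv2.imread(f'pics/{n}0.png') for n in ['scene','top']]
E
```

```text
pics
{'clock': 0.0, 'joints': array([-1.30486282,  0.32183413, -0.07007761,  1.45166074,  0.02260661,
        1.37078969, -0.05690368]), 'qvel': array([ 0.00153711,  0.00065   , -0.00059764, -0.00113699, -0.00048475,
       -0.00031423, -0.0010562 ]), 'joint_efforts': array([ 5.21925940e-04, -4.93577206e+01, -3.81991882e-01, -3.14326894e+01,
        1.31049519e-02,  1.13320153e-02,  2.83625923e-05]), 'tool_pos': array([0.1618892 , 0.62897111, 0.23022337]), 'orientation': array([-6.68861099e-05,  1.25573738e-01,  9.92083832e-01, -9.50151693e-04]), 'contact_force': array([ 0.29192876, -0.08315765,  0.05160273]), 'torque': array([-0.03157093,  0.0077456 , -0.04000802]), 'grip_force': 0.0, 'width': 0.08506359692636037}
scene 56.83225230600936 325.10341448034234 192.42202485679474 [-0.05476191  0.          0.          0.          0.        ] [[-0.442, 0.664, -0.603, 1.025], [0.897, 0.339, -0.284, 0.182], [0.016, -0.666, -0.746, 0.787], [0.0, 0.0, 0.0, 1.0]]
top 44.818546030354526 320.6394958787688 193.9026646700843 [-0.14689823  0.          0.          0.          0.        ] [[-0.021, -0.994, 0.103, 0.399], [-1.0, 0.019, -0.02, -0.064], [0.018, -0.103, -0.994, 1.102], [0.0, 0.0, 0.0, 1.0]]
wrist 62.94005642250945 317.6566546205644 201.25227120872583 [-0.05299379  0.          0.          0.          0.        ] [[0.248, 0.916, 0.317, 0.08], [0.969, -0.234, -0.082, 0.65], [-0.001, 0.327, -0.945, 0.372], [0.0, 0.0, 0.0, 1.0]]
```

View pics/scene0.png

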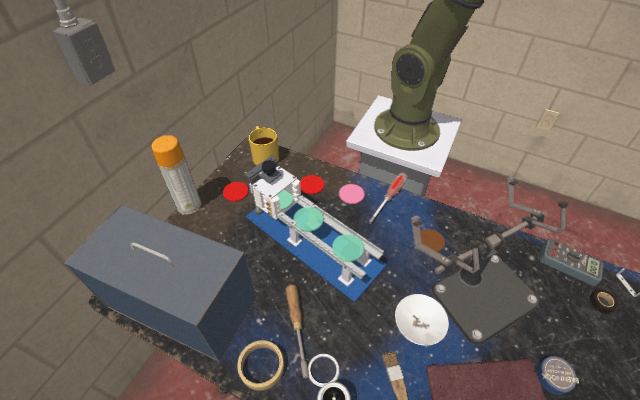

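View pics/top0.png

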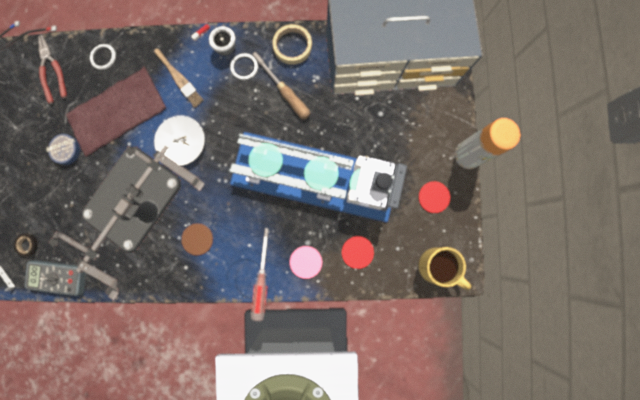

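Top view: the loader runs left to right, with glasses at about (265,160) and (321,174) and the magazine and knob at (382,182). Feed direction is roughly world -y. The scene view shows the same layout. Next I'll zoom in.

Run:
```python
import cv2
a=cv2.imread('pics/top0.png')[120:230,222:412];cv2.imwrite('pics/c1.png',cv2.resize(a,None,fx=4.2,fy=4.2,interpolation=cv2.INTER_CUBIC))
a=cv2.imread('pics/scene0.png')[150:300,235:395];cv2.imwrite('pics/c2.png',cv2.resize(a,None,fx=4,fy=4,interpolation=cv2.INTER_CUBIC))
```

```text
(no output)
```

View pics/c1.png

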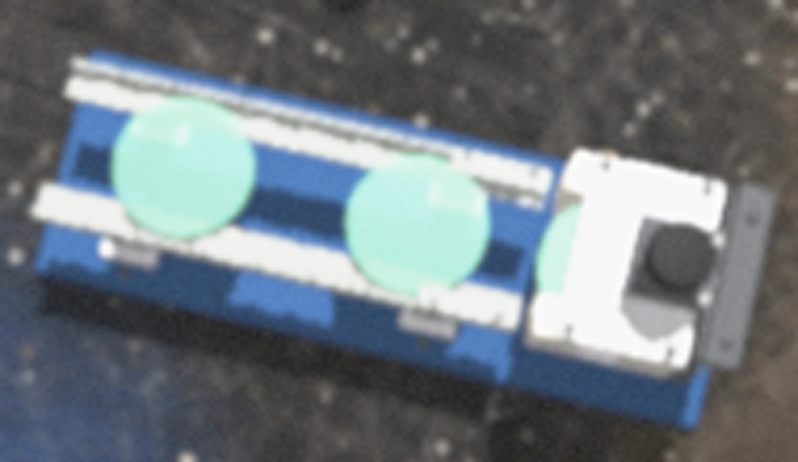

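View pics/c2.png

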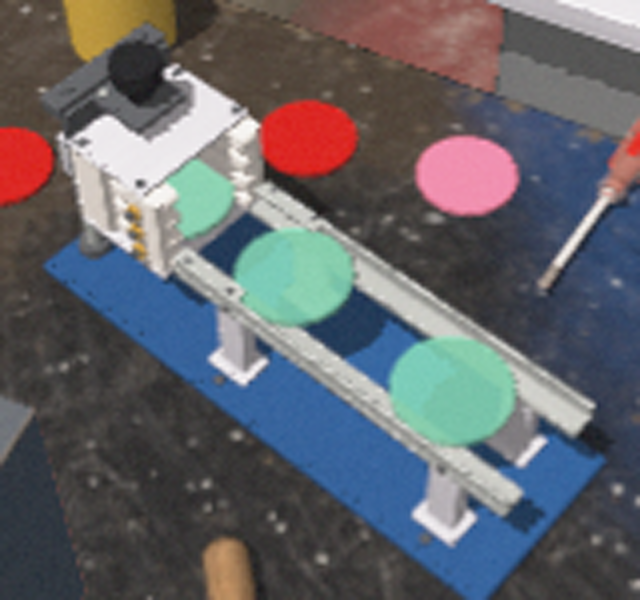

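c1 (4.2x top crop) shows glasses at about (183,167) and (417,224), rail ends at x≈35–72, and plate corners at (95,52), (38,270) and (695,428). c2 (4x scene crop) shows the same, with the knob at (136,70).

Run:
```python
from h import *
from types import SimpleNamespace
t=cam('top');s=cam('scene')
def glasses(c,box):
    h=cv2.cvtColor(c['pixels'],cv2.COLOR_RGB2HSV)
    m=cv2.inRange(h,(65,50,110),(95,255,255)); k=np.zeros_like(m);x0,y0,x1,y1=box;k[y0:y1,x0:x1]=m[y0:y1,x0:x1]
    n,l,st,ce=cv2.connectedComponentsWithStats(k)
    for i in range(1,n):
        if st[i,4]>60:
            (u,v),(a,b),_=cv2.fitEllipse(np.argwhere(l==i)[:, ::-1][cv2.convexHull(np.argwhere(l==i)[:, ::-1].astype(np.int32),returnPoints=False)[:,0]].astype(np.float32))
            print(st[i],ce[i].round(1),(round(u,1),round(v,1)),ray(c,[[u,v]],.085).round(4), ray(c,[ce[i]],.085).round(4))
glasses(t,(222,120,412,230)); print(); glasses(s,(235,150,395,300))
C=lambda p:(np.array(p)/4.2+[222,120]-.4)
S=lambda p:(np.array(p)/4+[235,150]-.4)
print('plate top',ray(t,C([[95,52],[38,270],[695,428],[562,160]]),.013).round(4))
print('plate sc',ray(s,S([[45,265],[478,600],[605,460]]),.013).round(4))
print('rail ends',ray(t,C([[72,60],[65,95],[42,183],[32,215],[553,172],[520,328]]),.088).round(4))
print('knob',ray(t,C([[681,254]]),.15).round(4),ray(s,S([[136,66]]),.15).round(4))
print('rod/bridge',ray(t,C([[738,180],[775,188],[743,368],[703,360]]),.162).round(4))
```

```text
[248 148  35  29 624] [265.4 162. ] (264.7, 160.8) [[0.577  0.0323 0.085 ]] [[0.5744 0.0308 0.085 ]]
[304 161  34  27 546] [319.7 175.4] (320.8, 173.6) [[ 0.5472 -0.0862  0.085 ]] [[ 0.5434 -0.0839  0.085 ]]

[277 190  17  20 215] [284.7 199.1] (283.9, 199.3) [[ 0.5252 -0.1676  0.085 ]] [[ 0.5238 -0.1662  0.085 ]]
[293 207  31  25 579] [308.1 218.7] (307.9, 218.7) [[ 0.552  -0.0853  0.085 ]] [[ 0.5518 -0.0851  0.085 ]]
[332 234  32  28 684] [347.7 247.2] (347.7, 247.2) [[0.5831 0.0327 0.085 ]] [[0.5831 0.0327 0.085 ]]
plate top [[ 0.6577  0.0859  0.013 ]
 [ 0.5381  0.117   0.013 ]
 [ 0.4459 -0.2352  0.013 ]
 [ 0.593  -0.1676  0.013 ]]
plate sc [[ 0.57   -0.2639  0.013 ]
 [ 0.659   0.0871  0.013 ]
 [ 0.5419  0.1198  0.013 ]]
rail ends [[ 0.636   0.0874  0.088 ]
 [ 0.6179  0.0909  0.088 ]
 [ 0.5728  0.1025  0.088 ]
 [ 0.5566  0.1076  0.088 ]
 [ 0.5735 -0.1558  0.088 ]
 [ 0.4946 -0.1369  0.088 ]]
knob [[ 0.5225 -0.2099  0.15  ]] [[ 0.4955 -0.2238  0.15  ]]
rod/bridge [[ 0.5556 -0.2364  0.162 ]
 [ 0.5515 -0.2538  0.162 ]
 [ 0.4669 -0.2353  0.162 ]
 [ 0.471  -0.2166  0.162 ]]
```

```bash
cat >> h.py <<'E'
X=np.array([-.248,-.9688]);X/=np.linalg.norm(X);Y=np.array([-X[1],X[0]]);O=np.array([.5350,-.1425])
def L(p): p=np.atleast_2d(p)[:,:2]-O; return np.c_[p@X,p@Y]
def W(x,y,z): return np.r_[O+x*X+y*Y,z]
E
python3 - <<'E'
from h import *
t=cam('top');s=cam('scene')
C=lambda p:(np.array(p)/4.2+[222,120]-.4)
S=lambda p:(np.array(p)/4+[235,150]-.4)
for z in np.arange(.13,.2,.01): print(round(z,3),(L(ray(t,C([[681,254]]),z))*1e3).round(1),(L(ray(s,S([[136,66]]),z))*1e3).round(1))
print('glass',L(ray(t,C([[183,168],[417,224.5]]),.085))*1e3,L(ray(s,[[307.9,218.7],[347.7,247.2]],.085))*1e3)
print('mag top corners T')
for z in (.11,.12,.13,.14,.15): print(z,(L(ray(t,C([[577,150],[727,182],[685,372],[530,340]]),z))*1e3).round(0).tolist(),(L(ray(s,S([[68,137],[150,192],[240,107]]),z))*1e3).round(0).tolist())
E
```

```text
0.13 [[70.7  7.9]] [[104.9 -31. ]]
0.14 [[69.5  6.2]] [[ 96.7 -24.5]]
0.15 [[68.4  4.6]] [[ 88.5 -18.1]]
0.16 [[67.2  3. ]] [[ 80.3 -11.6]]
0.17 [[66.1  1.3]] [[72.1 -5.1]]
0.18 [[64.9 -0.3]] [[63.8  1.4]]
0.19 [[63.7 -2. ]] [[55.6  7.8]]
0.2 [[62.6 -3.6]] [[47.4 14.3]]
glass [[-1.79433862e+02  2.10286355e-02]
 [-5.75627544e+01 -9.31878864e-01]] [[ -59.56787022    2.38863692]
 [-181.60457035    3.13191605]]
mag top corners T
0.11 [[11.0, 50.0], [88.0, 52.0], [87.0, -45.0], [10.0, -48.0]] [[107.0, 28.0], [36.0, 26.0], [44.0, -62.0]]
0.12 [[11.0, 48.0], [86.0, 50.0], [86.0, -47.0], [9.0, -49.0]] [[99.0, 34.0], [29.0, 31.0], [37.0, -55.0]]
0.13 [[10.0, 46.0], [85.0, 48.0], [85.0, -48.0], [9.0, -50.0]] [[91.0, 39.0], [22.0, 37.0], [30.0, -48.0]]
0.14 [[10.0, 44.0], [84.0, 46.0], [84.0, -49.0], [8.0, -51.0]] [[83.0, 44.0], [15.0, 42.0], [23.0, -42.0]]
0.15 [[9.0, 42.0], [83.0, 44.0], [82.0, -50.0], [8.0, -52.0]] [[75.0, 50.0], [8.0, 48.0], [16.0, -35.0]]
```

Emit:
servo_tool(
  increments=[
    {"linear":[0,0,-200],"spin":0,"hand":1},
    {"linear":[0,0,-200],"spin":0,"hand":1},
    {"linear":[0,0,-200],"spin":0,"hand":1},
    {"linear":[0,0,-200],"spin":0,"hand":1},
    {"linear":[0,0,-200],"spin":0,"hand":1},
    {"linear":[-307,-158,-200],"spin":0,"hand":1},
    {"linear":[-307,-158,-200],"spin":0,"hand":1},
    {"linear":[-307,-158,-200],"spin":0,"hand":1},
    {"linear":[-307,-158,-200],"spin":0,"hand":1},
    {"linear":[-307,-158,-200],"spin":0,"hand":1},
    {"linear":[-307,-158,-200],"spin":0,"hand":1},
    {"linear":[-307,-158,-200],"spin":0,"hand":1},
  ],
)

```text
clock: 1.35
tool_pos: [0.381, 0.434, 0.4317]
orientation: [0.0, 0.125, 0.992, 0.0]
contact_force: [-0.2, 0.2, -0.2]
width: -0.0003
grip_force: 0.0
```

Emit:
servo_tool(
  increments=[
    {"linear":[-280,-535,0],"spin":0,"hand":1},
    {"linear":[-280,-535,0],"spin":0,"hand":1},
    {"linear":[-280,-535,0],"spin":0,"hand":1},
    {"linear":[-280,-535,0],"spin":0,"hand":1},
    {"linear":[-280,-535,0],"spin":0,"hand":1},
    {"linear":[-280,-535,0],"spin":0,"hand":1},
    {"linear":[-280,-535,0],"spin":0,"hand":1},
    {"linear":[-280,-535,0],"spin":0,"hand":1},
    {"linear":[-280,-535,0],"spin":0,"hand":1},
    {"linear":[-280,-535,0],"spin":0,"hand":1},
    {"linear":[-280,-535,0],"spin":0,"hand":1},
    {"linear":[-280,-535,0],"spin":0,"hand":1},
  ],
)

```text
clock: 2.35
tool_pos: [0.4939, -0.0533, 0.4318]
orientation: [0.001, 0.125, 0.992, 0.0]
contact_force: [1.4, -0.5, -0.1]
width: 0.0003
grip_force: 0.0
```

Emit:
servo_tool(
  increments=[
    {"linear":[-60,-120,0],"spin":0,"hand":1},
    {"linear":[-60,-120,0],"spin":0,"hand":1},
    {"linear":[-60,-120,0],"spin":0,"hand":1},
    {"linear":[-60,-120,0],"spin":0,"hand":1},
  ],
)

```text
clock: 2.68
tool_pos: [0.5209, -0.1903, 0.4314]
orientation: [0.0, 0.131, 0.991, -0.002]
contact_force: [-1.8, 0.1, 0.1]
width: 0.0001
grip_force: 0.0
```

Emit:
servo_tool(
  increments=[
    {"linear":[0,0,0],"spin":0,"hand":1},
    {"linear":[0,0,0],"spin":0,"hand":1},
  ],
)

```text
clock: 2.85
tool_pos: [0.5222, -0.1822, 0.4311]
orientation: [-0.0, 0.126, 0.992, 0.0]
contact_force: [-0.1, 1.2, -0.4]
width: 0.0002
grip_force: 0.0
```

```bash
cat >> h.py <<'E'
from scipy.spatial.transform import Rotation as Ro
def to(*wps):
    s=sensors.state();q=s['orientation'];R=Ro.from_quat([*q[1:],q[0]]).as_matrix();p=s['tool_pos']
    print('t',round(s['clock'],2),'L',(L(p)*1e3).round(1),'z',round(p[2]*1e3,1),'axisY vs -X deg',round(np.degrees(np.arcsin(R[:2,1]@Y)),2),'F',np.round(s['contact_force'],1))
    for w in wps: print(w,((W(w[0]/1e3,w[1]/1e3,w[2]/1e3)-p)@R*1e3).round(1))
E
python3 - <<'E'
from h import *
to((28,0,180),(28,0,140))
c=cam('wrist','w1.png')
pts={'plate':W(.03,0,.134),'knob':W(.066,0,.179),'r':W(.003,.0235,.08),'r2':W(.003,-.0235,.08),'k1':W(-.047,.041,.091),'k2':W(-.047,-.041,.091),'o':W(0,0,.08)}
im=c['pixels'][:,:,::-1].copy()
for k,v in pts.items():
    u=proj(c,v)[0]; cv2.circle(im,tuple(int(i) for i in u),3,(255,0,255),1); print(k,u.round(0))
cv2.imwrite('pics/w1o.png',im)
E
```

```text
t 2.85 L [[41.6 -2.6]] z 431.1 axisY vs -X deg 0.13 F [-0.1  1.2 -0.4]
(28, 0, 180) [ -2.7  13.5 251.1]
(28, 0, 140) [ -2.7  13.5 291.1]
plate [326. 156.]
knob [298. 164.]
r [343. 165.]
r2 [344. 134.]
k1 [376. 177.]
k2 [379. 123.]
o [345. 149.]
```

View pics/w1o.png

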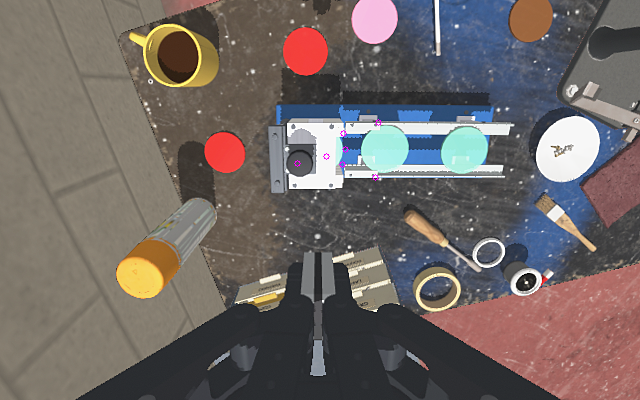

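The wrist view agrees with the model to about 1 px, with the knob at (299,163) and the plate at (326,156). The lift is about 43 mm up, so only lowering is needed.

Emit:
servo_tool(
  increments=[
    {"linear":[-3,13,251],"spin":0,"hand":1},
    {"linear":[-3,13,251],"spin":0,"hand":1},
    {"linear":[-3,13,251],"spin":0,"hand":1},
    {"linear":[-3,13,251],"spin":0,"hand":1},
    {"linear":[-3,13,251],"spin":0,"hand":1},
    {"linear":[-3,13,251],"spin":0,"hand":1},
    {"linear":[-3,13,270],"spin":0,"hand":1},
    {"linear":[-3,13,283],"spin":0,"hand":1},
    {"linear":[-3,13,287],"spin":0,"hand":1},
    {"linear":[-3,13,287],"spin":0,"hand":1},
  ],
)

```text
clock: 3.73
tool_pos: [0.5288, -0.1687, 0.1445]
orientation: [-0.0, 0.124, 0.992, 0.001]
contact_force: [-0.8, -0.1, -0.3]
width: -0.0
grip_force: 0.0
```

Emit:
servo_tool(
  increments=[
    {"linear":[0,0,2],"spin":0,"hand":1},
    {"linear":[0,0,4],"spin":0,"hand":1},
    {"linear":[0,0,6],"spin":0,"hand":1},
  ],
)

```text
clock: 3.98
tool_pos: [0.5302, -0.1705, 0.1409]
orientation: [0.002, 0.125, 0.992, 0.0]
contact_force: [-1.4, 2.3, 6.2]
width: -0.0003
grip_force: 3.4
```

Emit:
servo_tool(
  increments=[
    {"linear":[0,0,2],"spin":0,"hand":1},
    {"linear":[0,0,4],"spin":0,"hand":1},
    {"linear":[0,0,6],"spin":0,"hand":1},
  ],
)

```text
clock: 4.23
tool_pos: [0.5302, -0.1705, 0.135]
orientation: [0.002, 0.125, 0.992, 0.001]
contact_force: [-2.8, 3.2, 7.6]
width: -0.0001
grip_force: 3.4
```

Emit:
servo_tool(
  increments=[
    {"linear":[0,0,2],"spin":0,"hand":1},
    {"linear":[0,0,4],"spin":0,"hand":1},
    {"linear":[0,0,6],"spin":0,"hand":1},
    {"linear":[0,0,8],"spin":0,"hand":1},
    {"linear":[0,0,10],"spin":0,"hand":1},
    {"linear":[0,0,12],"spin":0,"hand":1},
    {"linear":[0,0,12],"spin":0,"hand":1},
    {"linear":[0,0,12],"spin":0,"hand":1},
  ],
)

```text
clock: 4.9
tool_pos: [0.5302, -0.1704, 0.1226]
orientation: [0.002, 0.125, 0.992, 0.0]
contact_force: [-0.6, 2.1, 5.6]
width: 0.0003
grip_force: 2.9
```

Emit:
servo_tool(
  increments=[
    {"linear":[0,0,1.3],"spin":0,"hand":1},
    {"linear":[0,0,2.6],"spin":0,"hand":1},
    {"linear":[0,0,2.6],"spin":0,"hand":1},
    {"linear":[0,0,2.6],"spin":0,"hand":1},
  ],
)

```text
clock: 5.23
tool_pos: [0.5302, -0.1705, 0.1198]
orientation: [0.002, 0.125, 0.992, 0.0]
contact_force: [-0.4, 1.7, 5.7]
width: -0.0001
grip_force: 2.8
```

Run:
```python
from h import *
to((28,0,140),(-25,0,140),(-25,-35,140),(-25,-35,100))
```

```text
t 5.23 L [[28.3  2.3]] z 119.8 axisY vs -X deg 0.05 F [-0.4  1.7  5.7]
(28, 0, 140) [  2.2   0.3 -20.2]
(-25, 0, 140) [  2.2  53.3 -20.1]
(-25, -35, 140) [ 37.2  53.3 -20.3]
(-25, -35, 100) [37.4 53.2 19.7]
```

Emit:
servo_tool(
  increments=[
    {"linear":[0,0,-20],"spin":0,"hand":1},
    {"linear":[18,27,-22],"spin":0,"hand":1},
    {"linear":[35,53,-20],"spin":0,"hand":1},
    {"linear":[35,53,0],"spin":0,"hand":1},
    {"linear":[35,53,20],"spin":0,"hand":1},
    {"linear":[35,53,24],"spin":0,"hand":1},
    {"linear":[35,53,25],"spin":0,"hand":1},
    {"linear":[35,53,25],"spin":0,"hand":1},
  ],
)

```text
clock: 5.9
tool_pos: [0.5083, -0.1112, 0.0934]
orientation: [0.001, 0.126, 0.992, -0.0]
contact_force: [0.4, -0.6, 0.3]
width: 0.0
grip_force: 0.0
```

Emit:
servo_tool(
  increments=[
    {"linear":[0,0,1],"spin":0,"hand":1},
    {"linear":[0,0,2],"spin":0,"hand":1},
    {"linear":[0,0,2],"spin":0,"hand":1},
  ],
)

```text
clock: 6.15
tool_pos: [0.5082, -0.1108, 0.0913]
orientation: [0.001, 0.126, 0.992, 0.0]
contact_force: [-0.1, -0.2, -0.7]
width: 0.0001
grip_force: 0.0
```

Emit:
servo_tool(
  increments=[
    {"linear":[0,0,1],"spin":0,"hand":1},
    {"linear":[0,0,2],"spin":0,"hand":1},
    {"linear":[0,0,2],"spin":0,"hand":1},
  ],
)

```text
clock: 6.4
tool_pos: [0.5083, -0.1108, 0.091]
orientation: [0.0, 0.126, 0.992, 0.001]
contact_force: [-6.0, 0.9, 15.2]
width: -0.0
grip_force: 7.7
```

Run:
```python
from h import *
to((-25,-33,120),(-119.5,0,120),(-119.5,0,72))
```

```text
t 6.4 L [[-24.1 -33.7]] z 91.0 axisY vs -X deg 0.09 F [-6.   0.9 15.2]
(-25, -33, 120) [ -0.8   0.9 -29. ]
(-119.5, 0, 120) [-33.6  95.5 -28.8]
(-119.5, 0, 72) [-33.6  95.4  19.2]
```

Emit:
servo_tool(
  increments=[
    {"linear":[0,0,-28],"spin":0,"hand":1},
    {"linear":[-12,33,-30],"spin":0,"hand":1},
    {"linear":[-23,65,-30],"spin":0,"hand":1},
    {"linear":[-33.6,95.4,-28],"spin":0,"hand":1},
    {"linear":[-33.6,95.4,-28],"spin":0,"hand":1},
    {"linear":[-33.6,95.4,-28],"spin":0,"hand":1},
  ],
)

```text
clock: 6.9
tool_pos: [0.5648, -0.0241, 0.1165]
orientation: [-0.0, 0.123, 0.992, -0.0]
contact_force: [0.2, -0.5, -0.4]
width: 0.0002
grip_force: 0.0
```

Run:
```python
from h import *
to((-119.5,0,72))
c=cam('wrist');t=cam('top')
im=c['pixels'][:,:,::-1].copy()
for x in (-94.5,-144.5):
    for y in (-36,-18,0,18,36):
        u=proj(c,W(x/1e3,y/1e3,.086))[0]; cv2.circle(im,tuple(int(i) for i in u),2,(255,0,255),-1)
cv2.imwrite('pics/w2.png',im)
```

```text
t 6.9 L [[-122.1   -0.5]] z 116.5 axisY vs -X deg -0.19 F [ 0.2 -0.5 -0.4]
(-119.5, 0, 72) [-0.5 -2.6 44.5]
```

View pics/w2.png

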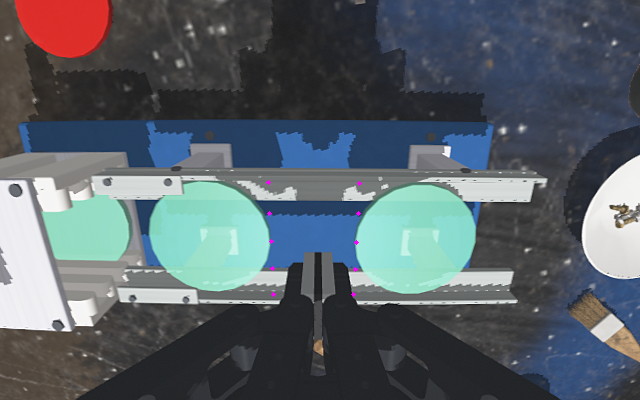

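The wrist view shows the glass edges at (270,241) and (356,241), matching the prediction. Descending between them.

Emit:
servo_tool(
  increments=[
    {"linear":[-0.5,-2.5,15],"spin":0,"hand":1},
    {"linear":[-0.5,-2.5,30],"spin":0,"hand":1},
    {"linear":[-0.5,-2.5,44],"spin":0,"hand":1},
    {"linear":[-0.5,-2.5,44],"spin":0,"hand":1},
  ],
)

```text
clock: 7.33
tool_pos: [0.5612, -0.0306, 0.0703]
orientation: [-0.002, 0.127, 0.992, -0.001]
contact_force: [-1.1, 0.4, -0.6]
width: 0.0002
grip_force: 0.0
```

Emit:
servo_tool(
  increments=[
    {"linear":[0,-4,0],"spin":0,"hand":1},
    {"linear":[0,-8,0],"spin":0,"hand":1},
    {"linear":[0,-12,0],"spin":0,"hand":1},
    {"linear":[0,-16,0],"spin":0,"hand":1},
    {"linear":[0,-20,0],"spin":0,"hand":1},
    {"linear":[0,-24,0],"spin":0,"hand":1},
    {"linear":[0,-28,0],"spin":0,"hand":1},
    {"linear":[0,-32,0],"spin":0,"hand":1},
  ],
)

```text
clock: 8.0
tool_pos: [0.5559, -0.0602, 0.0729]
orientation: [0.0, 0.126, 0.992, 0.0]
contact_force: [0.3, 0.4, 1.0]
width: 0.0
grip_force: 0.3
```

Run:
```python
from h import *
to((-66,0,72),(-40,0,72),(-8,0,72))
```

```text
t 8.0 L [[-84.9  -0.1]] z 72.9 axisY vs -X deg 0.07 F [0.3 0.4 1. ]
(-66, 0, 72) [ -0.1 -18.9   0.9]
(-40, 0, 72) [ -0.2 -44.9   0.9]
(-8, 0, 72) [ -0.2 -76.9   0.9]
```

Emit:
servo_tool(
  increments=[
    {"linear":[0,-4,0],"spin":0,"hand":1},
    {"linear":[0,-8,0],"spin":0,"hand":1},
    {"linear":[0,-12,0],"spin":0,"hand":1},
    {"linear":[0,-14,0],"spin":0,"hand":1},
    {"linear":[0,-16,0],"spin":0,"hand":1},
    {"linear":[0,-18,0],"spin":0,"hand":1},
  ],
)

```text
clock: 8.5
tool_pos: [0.5515, -0.0773, 0.0727]
orientation: [0.0, 0.126, 0.992, 0.0]
contact_force: [1.1, 1.2, 0.5]
width: -0.0001
grip_force: 1.1
```

Emit:
servo_tool(
  increments=[
    {"linear":[0,-2,0],"spin":0,"hand":1},
    {"linear":[0,-4,0],"spin":0,"hand":1},
    {"linear":[0,-6,0],"spin":0,"hand":1},
  ],
)

```text
clock: 8.75
tool_pos: [0.5524, -0.08, 0.0734]
orientation: [0.002, 0.125, 0.992, 0.002]
contact_force: [6.3, 8.4, -0.1]
width: 0.0001
grip_force: 4.8
```

Emit:
servo_tool(
  increments=[
    {"linear":[0,-2,0],"spin":0,"hand":1},
    {"linear":[0,-4,0],"spin":0,"hand":1},
    {"linear":[0,-6,0],"spin":0,"hand":1},
    {"linear":[0,-8,0],"spin":0,"hand":1},
  ],
)

```text
clock: 9.08
tool_pos: [0.5537, -0.0825, 0.0745]
orientation: [0.005, 0.123, 0.992, 0.005]
contact_force: [10.6, 18.1, 1.0]
width: -0.0003
grip_force: 10.1
```

That looks like a catch at the nose, so I'm backing off and looking.

Emit:
servo_tool(
  increments=[
    {"linear":[0,8,0],"spin":0,"hand":1},
    {"linear":[0,18,0],"spin":0,"hand":1},
    {"linear":[0,18,0],"spin":0,"hand":1},
  ],
)

```text
clock: 9.33
tool_pos: [0.5525, -0.0715, 0.0724]
orientation: [-0.0, 0.124, 0.992, 0.0]
contact_force: [-0.1, 0.2, -0.7]
width: 0.0
grip_force: 0.0
```

Run:
```python
from h import *
to((-66,0,72),(-66,0,120))
c=cam('wrist','w3.png');s=cam('scene','s3.png');t=cam('top','t3.png')
a=s['pixels'][150:260,235:355,::-1];a=cv2.resize(a,(600,550),interpolation=cv2.INTER_CUBIC)
cv2.imwrite('pics/s3c.png',a)
```

```text
t 9.33 L [[-73.2  -0.7]] z 72.4 axisY vs -X deg -0.09 F [-0.1  0.2 -0.7]
(-66, 0, 72) [-0.6 -7.2  0.4]
(-66, 0, 120) [ -0.6  -7.1 -47.6]
```

View pics/s3c.png

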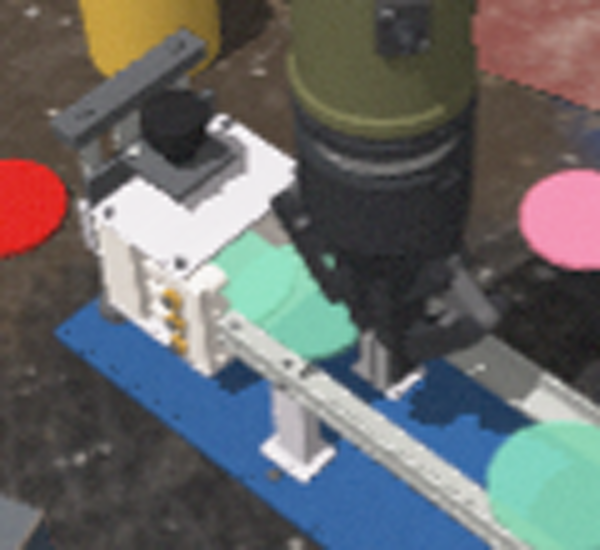

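View pics/w3.png

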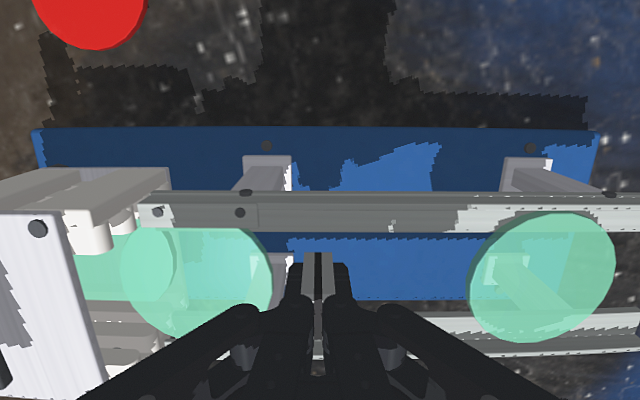

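The wrist view shows the pushed glass with its front edge at (122,270) and its rear edge at (272,290), stopped at the comb noses. In the scene crop the knob's top is at (175,120). I'll check the magazine height from the knob and whether my plate touch landed on the arm.

Run:
```python
from h import *
s=cam('scene');t=cam('top')
for nm,uv in (('before',(269,166.5)),('now',(270,173.6))):
    print(nm,[(z,(L(ray(s,[uv],z))*1e3).round(0)[0].tolist()) for z in (.15,.155,.16,.165,.17,.175,.18)])
C=lambda p:(np.array(p)/4.2+[222,120]-.4)
print('arm front edge in top0 (z .145/.16)',L(ray(t,C([[645,218],[625,300]]),.145))*1e3,L(ray(t,C([[645,218],[625,300]]),.16))*1e3)
w=cv2.imread('pics/w3.png');c=eyes.read_camera('wrist')
print('glass right/left edge',L(ray(c,[[272,290],[122,270]],.086))*1e3)
a=cv2.resize(w[180:400,0:290],None,fx=2.7,fy=2.7,interpolation=cv2.INTER_CUBIC)
for z,col in ((.120,(255,0,255)),(.112,(0,0,255))):
    for y in (-.045,0,.045):
        u=proj(c,W(.010,y,z))[0]; print(z,y,u.round(1))
# comb floor/groove
cv2.imwrite('pics/w3c.png',a)
t3=cv2.imread('pics/t3.png')[140:230,320:412]
cv2.imwrite('pics/t3c.png',cv2.resize(t3,None,fx=6,fy=6,interpolation=cv2.INTER_CUBIC))
```

```text
before [(0.15, [87.0, -18.0]), (0.155, [83.0, -15.0]), (0.16, [79.0, -11.0]), (0.165, [74.0, -8.0]), (0.17, [70.0, -5.0]), (0.175, [66.0, -2.0]), (0.18, [62.0, 2.0])]
now [(0.15, [67.0, -2.0]), (0.155, [63.0, 1.0]), (0.16, [59.0, 4.0]), (0.165, [55.0, 7.0]), (0.17, [51.0, 10.0]), (0.175, [47.0, 13.0]), (0.18, [43.0, 16.0])]
arm front edge in top0 (z .145/.16) [[ 48.44088839  18.34844575]
 [ 47.62573042 -22.26168013]] [[ 47.02379501  15.68660042]
 [ 46.22141087 -24.28714952]]
glass right/left edge [[-48.3306455    2.77786902]
 [ 20.57438643  -7.2043095 ]]
0.12 -0.045 [ 72.4 222.8]
0.12 0 [103.6 334.7]
0.12 0.045 [129.8 419.1]
0.112 -0.045 [ 88.2 213.9]
0.112 0 [115.6 320.6]
0.112 0.045 [138.9 402.7]
```

View pics/w3c.png

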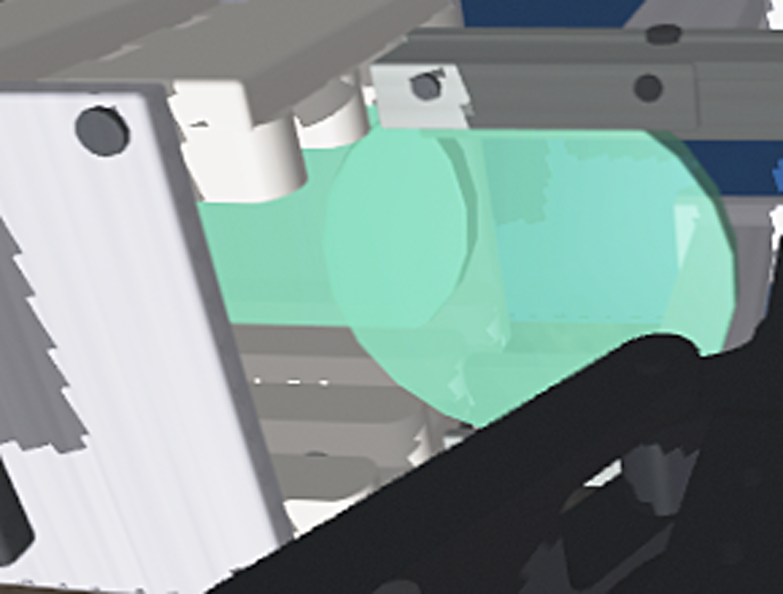

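Run:
```python
from h import *
from scipy.optimize import least_squares as ls
s=cam('scene');w=cam('wrist');t=cam('top')
def tri(obs):
    r=ls(lambda p:np.concatenate([proj(c,p)[0]-u for c,u in obs]),[.53,-.15,.12]); return (L(r.x)*1e3).round(1),(r.x[2]*1e3).round(1),r.fun.round(1)
print('y- front corner',tri([(s,np.array([294.4,182.4])),(w,np.array([55.6,213.3]))]))
# magazine y- bolt (c2-like bolts): scene bolt (222,122)c ; wrist big bolt (102,130)c is front y- bolt
for z in (.10,.105,.11,.115,.12,.125,.13): print(z,'wrist corner',(L(ray(w,[[55.6,213.3],[104,387]],z))*1e3).round(1).tolist(),'scene front corners',(L(ray(s,[[294.4,182.4],[235+178/5,150+272/5]],z))*1e3).round(1).tolist())
h=cv2.resize(s['pixels'][155:235,248:308,::-1],None,fx=7,fy=7,interpolation=cv2.INTER_CUBIC)
tt=cv2.resize(t['pixels'][145:215,335:412,::-1],None,fx=4,fy=4,interpolation=cv2.INTER_CUBIC)
o=np.zeros((560,420+308,3),np.uint8);o[:,:420]=h;o[:280,420:]=tt
cv2.imwrite('pics/m1.png',o)
```

```text
y- front corner (array([[ 24.5, -43.9]]), np.float64(109.1), array([ 1. ,  1.8, -0.2,  0. ]))
0.1 wrist corner [[32.6, -40.4], [34.7, 50.6]] scene front corners [[37.0, -52.8], [29.5, 38.1]]
0.105 wrist corner [[28.1, -42.3], [30.1, 44.7]] scene front corners [[33.5, -49.5], [26.1, 40.7]]
0.11 wrist corner [[23.6, -44.2], [25.5, 38.8]] scene front corners [[30.1, -46.3], [22.7, 43.3]]
0.115 wrist corner [[19.2, -46.2], [21.0, 32.9]] scene front corners [[26.7, -43.0], [19.4, 45.9]]
0.12 wrist corner [[14.7, -48.1], [16.4, 27.0]] scene front corners [[23.2, -39.8], [16.0, 48.5]]
0.125 wrist corner [[10.2, -50.1], [11.9, 21.1]] scene front corners [[19.8, -36.5], [12.6, 51.1]]
0.13 wrist corner [[5.8, -52.0], [7.3, 15.2]] scene front corners [[16.4, -33.3], [9.2, 53.7]]
```

View pics/m1.png

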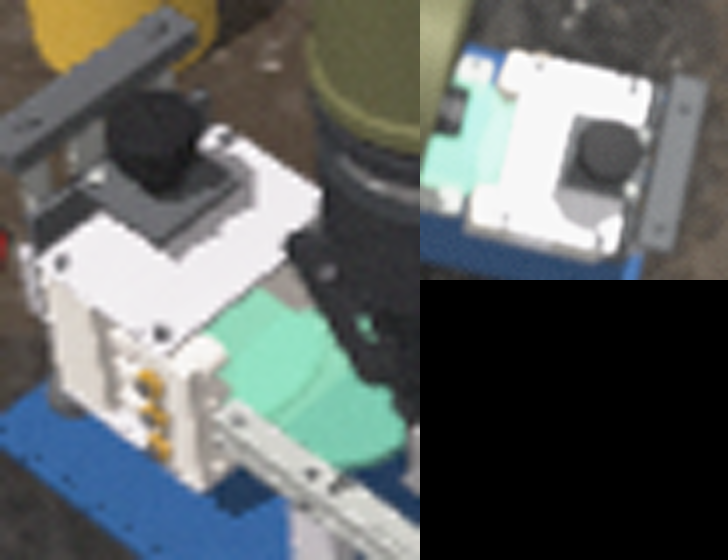

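The knob sits 25 mm lower, at 152 mm. The plate's front edge, taken at x = 20, gives a plate height of about 112 mm, so my touch at 120 mm was on the knob's arm about 8 mm above the plate. I'll touch the plate again farther forward, at x = 22, and serve the top slot first with the plate at 102 mm.

Emit:
servo_tool(
  increments=[
    {"linear":[0,2,-38],"spin":0,"hand":1},
    {"linear":[0,2,-76],"spin":0,"hand":1},
    {"linear":[0,-38,-76],"spin":0,"hand":1},
    {"linear":[-0.5,-76,-76],"spin":0,"hand":1},
    {"linear":[-0.5,-95,-76],"spin":0,"hand":1},
    {"linear":[-0.5,-95,-76],"spin":0,"hand":1},
    {"linear":[-0.5,-95,-60],"spin":0,"hand":1},
    {"linear":[-0.5,-95,-48],"spin":0,"hand":1},
    {"linear":[-0.5,-95,-46],"spin":0,"hand":1},
    {"linear":[-0.5,-95,-46],"spin":0,"hand":1},
  ],
)

```text
clock: 10.62
tool_pos: [0.5286, -0.1647, 0.1177]
orientation: [-0.001, 0.125, 0.992, 0.0]
contact_force: [0.1, 0.6, -0.4]
width: -0.0002
grip_force: 0.0
```

Run:
```python
from h import *
to((22,0,112))
```

```text
t 10.62 L [[23.1 -0.6]] z 117.7 axisY vs -X deg 0.02 F [ 0.1  0.6 -0.4]
(22, 0, 112) [-0.7  1.1  5.7]
```

Nothing touched at 117.7 mm, where the earlier contact was at 119.8 mm, so that one was the arm. Lowering in steps.

Emit:
servo_tool(
  increments=[
    {"linear":[0,1,2],"spin":0,"hand":1},
    {"linear":[0,1,4],"spin":0,"hand":1},
    {"linear":[0,1,4],"spin":0,"hand":1},
  ],
)

```text
clock: 10.87
tool_pos: [0.53, -0.1641, 0.1153]
orientation: [0.0, 0.125, 0.992, 0.0]
contact_force: [-0.4, 1.0, 2.9]
width: 0.0001
grip_force: 1.4
```

Emit:
servo_tool(
  increments=[
    {"linear":[0,0,1],"spin":0,"hand":1},
    {"linear":[0,0,2],"spin":0,"hand":1},
    {"linear":[0,0,2],"spin":0,"hand":1},
  ],
)

```text
clock: 11.12
tool_pos: [0.5301, -0.1641, 0.1137]
orientation: [0.001, 0.125, 0.992, 0.0]
contact_force: [-1.6, 2.3, 5.9]
width: 0.0
grip_force: 2.6
```

Emit:
servo_tool(
  increments=[
    {"linear":[0,0,1],"spin":0,"hand":1},
    {"linear":[0,0,2],"spin":0,"hand":1},
    {"linear":[0,0,2],"spin":0,"hand":1},
  ],
)

```text
clock: 11.37
tool_pos: [0.5301, -0.1642, 0.1117]
orientation: [0.001, 0.125, 0.992, 0.0]
contact_force: [-2.3, 1.3, 6.8]
width: -0.0001
grip_force: 2.7
```

Emit:
servo_tool(
  increments=[
    {"linear":[0,0,1],"spin":0,"hand":1},
    {"linear":[0,0,2],"spin":0,"hand":1},
    {"linear":[0,0,2],"spin":0,"hand":1},
  ],
)

```text
clock: 11.62
tool_pos: [0.5301, -0.1642, 0.1097]
orientation: [0.001, 0.125, 0.992, 0.0]
contact_force: [-2.2, 0.8, 6.1]
width: 0.0001
grip_force: 2.7
```

Emit:
servo_tool(
  increments=[
    {"linear":[0,0,1.5],"spin":0,"hand":1},
    {"linear":[0,0,3],"spin":0,"hand":1},
    {"linear":[0,0,4.5],"spin":0,"hand":1},
    {"linear":[0,0,6],"spin":0,"hand":1},
    {"linear":[0,0,7.2],"spin":0,"hand":1},
    {"linear":[0,0,7.2],"spin":0,"hand":1},
    {"linear":[0,0,7.2],"spin":0,"hand":1},
  ],
)

```text
clock: 12.2
tool_pos: [0.5301, -0.1642, 0.1025]
orientation: [0.001, 0.125, 0.992, 0.0]
contact_force: [-1.2, 1.1, 5.7]
width: -0.0004
grip_force: 2.4
```

Emit:
servo_tool(
  increments=[
    {"linear":[0,0,0.6],"spin":0,"hand":1},
    {"linear":[0,0,0.6],"spin":0,"hand":1},
  ],
)

```text
clock: 12.37
tool_pos: [0.5301, -0.1642, 0.1019]
orientation: [0.0, 0.125, 0.992, 0.0]
contact_force: [-1.7, 2.0, 7.0]
width: -0.0002
grip_force: 2.8
```

Run:
```python
from h import *
to((22,0,150),(-85,0,150),(-85,0,72))
```

```text
t 12.37 L [[22.2  0.6]] z 101.9 axisY vs -X deg 0.04 F [-1.7  2.   7. ]
(22, 0, 150) [  0.6   0.2 -48.1]
(-85, 0, 150) [  0.6 107.2 -47.9]
(-85, 0, 72) [  0.7 107.2  30.1]
```

Emit:
servo_tool(
  increments=[
    {"linear":[0,0,-24],"spin":0,"hand":1},
    {"linear":[0,36,-40],"spin":0,"hand":1},
    {"linear":[0.6,72,-40],"spin":0,"hand":1},
    {"linear":[0.6,107,-40],"spin":0,"hand":1},
    {"linear":[0.6,107,-40],"spin":0,"hand":1},
    {"linear":[0.6,107,-10],"spin":0,"hand":1},
    {"linear":[0.6,107,15],"spin":0,"hand":1},
    {"linear":[0.6,107,30],"spin":0,"hand":1},
    {"linear":[0.6,107,30],"spin":0,"hand":1},
    {"linear":[0.6,98,30],"spin":0,"hand":1},
    {"linear":[0.6,94,30],"spin":0,"hand":1},
    {"linear":[0.6,90,30],"spin":0,"hand":1},
  ],
)

```text
clock: 13.37
tool_pos: [0.5522, -0.0788, 0.0725]
orientation: [0.001, 0.126, 0.992, 0.0]
contact_force: [0.4, 0.4, 0.3]
width: -0.0
grip_force: 0.0
```

Emit:
servo_tool(
  increments=[
    {"linear":[0,-2,0],"spin":0,"hand":1},
    {"linear":[0,-4,0],"spin":0,"hand":1},
    {"linear":[0,-6,0],"spin":0,"hand":1},
  ],
)

```text
clock: 13.62
tool_pos: [0.5511, -0.0821, 0.0721]
orientation: [0.001, 0.125, 0.992, 0.001]
contact_force: [0.5, 6.0, 3.9]
width: -0.0003
grip_force: 2.6
```

Emit:
servo_tool(
  increments=[
    {"linear":[0,-2,0],"spin":0,"hand":1},
    {"linear":[0,-4,0],"spin":0,"hand":1},
    {"linear":[0,-6,0],"spin":0,"hand":1},
  ],
)

```text
clock: 13.87
tool_pos: [0.5508, -0.0837, 0.0722]
orientation: [0.002, 0.124, 0.992, 0.004]
contact_force: [3.7, 11.5, 4.8]
width: -0.0
grip_force: 6.2
```

It is still catching, so I back off. In hindsight the spread knuckles must have been resting on the knob while I thought I was touching the plate: both "touches" sat 32 to 37 mm below the knob top. A 90° spin makes the fingers thin along the feed direction and avoids this.

Emit:
servo_tool(
  increments=[
    {"linear":[0,8,0],"spin":0,"hand":1},
    {"linear":[0,18,0],"spin":0,"hand":1},
    {"linear":[0,18,-30],"spin":0,"hand":1},
    {"linear":[0,18,-70],"spin":0,"hand":1},
    {"linear":[0,18,-90],"spin":0,"hand":1},
    {"linear":[0,18,-90],"spin":0,"hand":1},
  ],
)

```text
clock: 14.37
tool_pos: [0.5559, -0.0722, 0.1658]
orientation: [0.004, 0.126, 0.992, 0.0]
contact_force: [0.0, -0.1, 0.6]
width: -0.0003
grip_force: 0.0
```

Run:
```python
from h import *
s=sensors.state();print(s['joints'].round(2))
to((30,0,165))
c=cam('scene','s5.png')
def knob(im,box):
    x0,y0,x1,y1=box;g=im[y0:y1,x0:x1].max(2); m=(g<45).astype(np.uint8);n,l,st,ce=cv2.connectedComponentsWithStats(m)
    for i in range(1,n):
        if st[i,4]>25: print(st[i]+[x0,y0,0,0,0],ce[i].round(1)+[x0,y0])
for f in ('scene0','s3','s5'): print(f); knob(cv2.imread(f'pics/{f}.png'),(255,150,290,200))
```

```text
[-0.52  0.19  0.68  1.79 -0.13  1.2   1.51]
t 14.37 L [[-73.3   2.8]] z 165.8 axisY vs -X deg 0.07 F [ 0.  -0.1  0.6]
(30, 0, 165) [   2.6 -103.3    0.6]
scene0
[263 165  13  11  69] [269.6 170.6]
s3
[264 174  12   9  55] [270.3 178.2]
s5
[265 177  12   9  53] [271.2 181.9]
```

Emit:
servo_tool(
  increments=[
    {"linear":[0,0,-5],"spin":-7,"hand":1},
    {"linear":[0,0,-5],"spin":-14,"hand":1},
    {"linear":[0,0,-5],"spin":-21,"hand":1},
    {"linear":[0,0,-5],"spin":-28,"hand":1},
    {"linear":[0,0,-5],"spin":-35,"hand":1},
    {"linear":[0,0,-5],"spin":-42,"hand":1},
    {"linear":[1,-20,-5],"spin":-49,"hand":1},
    {"linear":[1,-40,-5],"spin":-56,"hand":1},
    {"linear":[2,-60,-5],"spin":-63,"hand":1},
    {"linear":[2,-80,-5],"spin":-70,"hand":1},
    {"linear":[2.6,-102,-5],"spin":-77,"hand":1},
    {"linear":[2.6,-102,-5],"spin":-84,"hand":1},
  ],
)

```text
clock: 15.42
tool_pos: [0.5254, -0.1434, 0.1456]
orientation: [-0.025, -0.437, 0.899, 0.007]
contact_force: [0.4, -0.5, -0.5]
width: 0.0002
grip_force: 0.0
```

Emit:
servo_tool(
  increments=[
    {"linear":[0,0,0],"spin":-6,"hand":1},
    {"linear":[0,0,0],"spin":-6,"hand":1},
    {"linear":[0,0,0],"spin":-6,"hand":1},
  ],
)

```text
clock: 15.67
tool_pos: [0.5245, -0.143, 0.143]
orientation: [-0.026, -0.478, 0.878, 0.01]
contact_force: [-0.4, 0.5, -1.3]
width: -0.0003
grip_force: 0.0
```

Run:
```python
from h import *
s=sensors.state();print(s['joints'].round(2))
to((32,0,165),(32,0,104))
```

```text
[ 0.58  0.22 -0.42  1.77  0.12  1.22  2.69]
t 15.67 L [[  3.1 -10.1]] z 143.0 axisY vs -X deg -71.35 F [-0.4  0.5 -1.3]
(32, 0, 165) [ 25.1 -17.8 -21.9]
(32, 0, 104) [ 22.8 -20.4  39. ]
```

Spinning that way ran joint 7 up to its limit. Turning the other way instead.

Emit:
servo_tool(
  increments=[
    {"linear":[0,0,-10],"spin":7,"hand":1},
    {"linear":[0,0,-20],"spin":14,"hand":1},
    {"linear":[0,0,-25],"spin":21,"hand":1},
    {"linear":[0,0,-25],"spin":28,"hand":1},
    {"linear":[0,0,-25],"spin":35,"hand":1},
    {"linear":[0,0,-25],"spin":42,"hand":1},
    {"linear":[0,0,-25],"spin":49,"hand":1},
    {"linear":[0,0,-25],"spin":56,"hand":1},
    {"linear":[0,0,-25],"spin":63,"hand":1},
    {"linear":[0,0,-25],"spin":70,"hand":1},
    {"linear":[0,0,-25],"spin":77,"hand":1},
    {"linear":[0,0,-25],"spin":84,"hand":1},
  ],
)

```text
clock: 16.67
tool_pos: [0.5263, -0.143, 0.1685]
orientation: [-0.026, 0.236, 0.971, -0.011]
contact_force: [-0.5, 0.2, -0.1]
width: 0.0001
grip_force: 0.0
```

Run:
```python
from h import *
s=sensors.state();print(s['joints'].round(2),s['tool_pos'].round(3),s['orientation'].round(3))
to((32,0,165))
```

```text
[ 0.45  0.19 -0.28  1.75  0.07  1.26  1.25] [ 0.526 -0.143  0.169] [-0.026  0.236  0.971 -0.011]
t 16.67 L [[ 2.7 -8.3]] z 168.5 axisY vs -X deg 12.85 F [-0.5  0.2 -0.1]
(32, 0, 165) [-14.8 -26.6   3.7]
```

Emit:
servo_tool(
  increments=[
    {"linear":[0,0,0],"spin":7,"hand":1},
    {"linear":[0,0,0],"spin":14,"hand":1},
    {"linear":[0,0,0],"spin":21,"hand":1},
    {"linear":[0,0,0],"spin":28,"hand":1},
    {"linear":[0,0,0],"spin":35,"hand":1},
    {"linear":[0,0,0],"spin":42,"hand":1},
    {"linear":[0,0,0],"spin":49,"hand":1},
    {"linear":[0,0,0],"spin":56,"hand":1},
    {"linear":[0,0,0],"spin":63,"hand":1},
    {"linear":[0,0,0],"spin":70,"hand":1},
    {"linear":[0,0,0],"spin":77,"hand":1},
    {"linear":[0,0,0],"spin":77,"hand":1},
  ],
)

```text
clock: 17.67
tool_pos: [0.5263, -0.143, 0.1686]
orientation: [-0.013, 0.788, 0.615, -0.024]
contact_force: [0.1, 0.6, -0.2]
width: 0.0002
grip_force: 0.0
```

```bash
cat >> h.py <<'E'
def ax():
    s=sensors.state();q=s['orientation'];R=Ro.from_quat([*q[1:],q[0]]).as_matrix()
    B=np.array([[*X,0],[*Y,0],[0,0,1]]); print('joints',s['joints'].round(2)); print('tool axes in loader (cols)\n',(B@R).round(3)); return B@R
E
python3 - <<'E'
from h import *
ax(); to((32,0,165),(32,0,105))
E
```

```text
joints [ 0.35  0.18 -0.16  1.75  0.05  1.26 -0.07]
tool axes in loader (cols)
 [[-1.    -0.004  0.022]
 [-0.005  0.999 -0.051]
 [-0.022 -0.051 -0.998]]
t 17.67 L [[ 2.7 -8.3]] z 168.6 axisY vs -X deg 87.08 F [ 0.1  0.6 -0.2]
(32, 0, 165) [-29.3   8.3   3.9]
(32, 0, 105) [-28.   11.4  63.8]
```

The tool keeps a 3° tilt, which is tolerable. Now a real plate touch with the fingers thin along x.

Emit:
servo_tool(
  increments=[
    {"linear":[-14,5,10],"spin":0,"hand":1},
    {"linear":[-28.5,10.5,20],"spin":0,"hand":1},
    {"linear":[-28.5,10.5,40],"spin":0,"hand":1},
    {"linear":[-28.5,10.5,55],"spin":0,"hand":1},
    {"linear":[-28.5,10.5,60],"spin":0,"hand":1},
    {"linear":[-28.5,10.5,65],"spin":0,"hand":1},
    {"linear":[-28.5,10.5,65],"spin":0,"hand":1},
  ],
)

```text
clock: 18.25
tool_pos: [0.5262, -0.175, 0.1035]
orientation: [-0.013, 0.787, 0.616, -0.024]
contact_force: [0.7, 1.2, -1.2]
width: -0.0
grip_force: 0.6
```

Emit:
servo_tool(
  increments=[
    {"linear":[0,0,1],"spin":0,"hand":1},
    {"linear":[0,0,2],"spin":0,"hand":1},
    {"linear":[0,0,2],"spin":0,"hand":1},
  ],
)

```text
clock: 18.5
tool_pos: [0.527, -0.175, 0.1036]
orientation: [-0.012, 0.787, 0.616, -0.024]
contact_force: [-0.7, -0.6, 0.1]
width: 0.0001
grip_force: 0.0
```

Emit:
servo_tool(
  increments=[
    {"linear":[0,0,1],"spin":0,"hand":1},
    {"linear":[0,0,2],"spin":0,"hand":1},
    {"linear":[0,0,2],"spin":0,"hand":1},
  ],
)

```text
clock: 18.75
tool_pos: [0.5271, -0.1744, 0.1017]
orientation: [-0.012, 0.787, 0.616, -0.023]
contact_force: [-0.2, -0.5, -0.4]
width: 0.0003
grip_force: 0.0
```

Emit:
servo_tool(
  increments=[
    {"linear":[0,0,1],"spin":0,"hand":1},
    {"linear":[0,0,2],"spin":0,"hand":1},
    {"linear":[0,0,2],"spin":0,"hand":1},
  ],
)

```text
clock: 19.0
tool_pos: [0.5272, -0.1742, 0.0999]
orientation: [-0.012, 0.787, 0.616, -0.023]
contact_force: [0.3, 0.2, 0.9]
width: 0.0002
grip_force: 0.2
```

Emit:
servo_tool(
  increments=[
    {"linear":[0,0,0.5],"spin":0,"hand":1},
    {"linear":[0,0,1],"spin":0,"hand":1},
    {"linear":[0,0,1],"spin":0,"hand":1},
  ],
)

```text
clock: 19.25
tool_pos: [0.5273, -0.1742, 0.0997]
orientation: [-0.012, 0.787, 0.616, -0.023]
contact_force: [-1.7, 0.2, 5.9]
width: -0.0002
grip_force: 2.7
```

Emit:
servo_tool(
  increments=[
    {"linear":[0,0,0.5],"spin":0,"hand":1},
    {"linear":[0,0,1],"spin":0,"hand":1},
    {"linear":[0,0,1],"spin":0,"hand":1},
  ],
)

```text
clock: 19.5
tool_pos: [0.5274, -0.1743, 0.0996]
orientation: [-0.012, 0.787, 0.616, -0.023]
contact_force: [-2.5, 0.8, 10.7]
width: -0.0001
grip_force: 5.1
```

Emit:
servo_tool(
  increments=[
    {"linear":[0,0,0.5],"spin":0,"hand":1},
    {"linear":[0,0,1],"spin":0,"hand":1},
    {"linear":[0,0,1],"spin":0,"hand":1},
  ],
)

```text
clock: 19.75
tool_pos: [0.5274, -0.1743, 0.0993]
orientation: [-0.011, 0.787, 0.616, -0.023]
contact_force: [-5.8, 1.7, 13.9]
width: -0.0004
grip_force: 7.0
```

Contact is solid at TCP 0.0997 and doesn't give. That puts the plate at about 0.099 and the top slot floor at about 0.076, so it needs to come up about 3 mm. I'll grasp the knob next.

Emit:
servo_tool(
  increments=[
    {"linear":[0,0,-20],"spin":0,"hand":1},
    {"linear":[0,0,-50],"spin":0,"hand":0.5},
    {"linear":[0,0,-82],"spin":0,"hand":0},
    {"linear":[0,0,-82],"spin":0,"hand":0},
    {"linear":[0,0,-82],"spin":0,"hand":0},
  ],
)

```text
clock: 20.17
tool_pos: [0.5326, -0.1737, 0.1808]
orientation: [-0.01, 0.787, 0.616, -0.022]
contact_force: [-0.8, 0.3, -0.5]
width: 0.048
grip_force: 0.0
```

Run:
```python
from h import *
c=cam('scene')
g=c['pixels'][150:200,255:290].max(2); n,l,st,ce=cv2.connectedComponentsWithStats((g<45).astype(np.uint8)); i=1+np.argmax(st[1:,4]); print(st[i],ce[i]+[255,150])
b=proj(c,W(.065,0,.170))[0][1]
for z in (.178,.17,.16,.15,.145,.14,.136): print(z,proj(c,W(.065,0,z-.008))[0].round(1))
print(sensors.state()['width'])
to((66,0,180),(66,0,124))
```

```text
[  0   0  35  37 445] [270.33483146 163.4741573 ]
0.178 [269.1 168.6]
0.17 [269.4 171. ]
0.16 [269.8 173.9]
0.15 [270.2 176.8]
0.145 [270.4 178.3]
0.14 [270.6 179.7]
0.136 [270.7 180.8]
0.05547107141811199
t 20.22 L [[30.9  4.1]] z 178.9 axisY vs -X deg 87.3 F [-0.7 -0.1 -1. ]
(66, 0, 180) [-35.1  -4.4  -0.1]
(66, 0, 124) [-33.9  -1.8  55.8]
```

Emit:
servo_tool(
  increments=[
    {"linear":[-18,-2,0],"spin":0,"hand":0},
    {"linear":[-34.5,-3,0],"spin":0,"hand":0},
    {"linear":[-34.5,-3,0],"spin":0,"hand":0},
    {"linear":[-34.5,-3,0],"spin":0,"hand":0},
    {"linear":[-34.3,-2.5,20],"spin":0,"hand":0},
    {"linear":[-34,-2,40],"spin":0,"hand":0},
    {"linear":[-34,-2,55],"spin":0,"hand":0},
    {"linear":[-34,-2,55],"spin":0,"hand":0},
  ],
)

```text
clock: 20.88
tool_pos: [0.5157, -0.2041, 0.1202]
orientation: [-0.016, 0.787, 0.617, -0.025]
contact_force: [-0.4, 0.1, -0.4]
width: 0.0851
grip_force: 0.0
```

Run:
```python
from h import *
print(sensors.state()['width'])
to((66,0,124))
```

```text
0.08512245037993445
t 20.88 L [[64.5 -3.5]] z 120.2 axisY vs -X deg 86.79 F [-0.4  0.1 -0.4]
(66, 0, 124) [-1.6  3.2 -3.9]
```

Emit:
servo_tool(
  increments=[
    {"linear":[-1,2.5,-3],"spin":0,"hand":0},
    {"linear":[-1,2.5,-3],"spin":0,"hand":0},
  ],
)

```text
clock: 21.05
tool_pos: [0.5219, -0.2078, 0.1286]
orientation: [-0.011, 0.787, 0.616, -0.023]
contact_force: [0.4, -0.2, -0.1]
width: 0.0853
grip_force: 0.0
```

Emit:
servo_tool(
  increments=[
    {"linear":[0,0,0],"spin":0,"hand":0.5},
    {"linear":[0,0,0],"spin":0,"hand":0.7},
    {"linear":[0,0,0],"spin":0,"hand":0.8},
    {"linear":[0,0,0],"spin":0,"hand":1},
    {"linear":[0,0,0],"spin":0,"hand":1},
    {"linear":[0,0,0],"spin":0,"hand":1},
    {"linear":[0,0,0],"spin":0,"hand":1},
  ],
)

```text
clock: 21.63
tool_pos: [0.5176, -0.2073, 0.1281]
orientation: [-0.015, 0.787, 0.616, -0.025]
contact_force: [-10.1, 3.1, 9.6]
width: 0.0303
grip_force: 58.6
```

Emit:
servo_tool(
  increments=[
    {"linear":[0,0,-1.5],"spin":0,"hand":1},
    {"linear":[0,0,-3],"spin":0,"hand":1},
    {"linear":[0,0,-4.5],"spin":0,"hand":1},
    {"linear":[0,0,-6],"spin":0,"hand":1},
    {"linear":[0,0,-6],"spin":0,"hand":1},
    {"linear":[0,0,-6],"spin":0,"hand":1},
  ],
)

```text
clock: 22.13
tool_pos: [0.5176, -0.2072, 0.1315]
orientation: [-0.015, 0.787, 0.616, -0.025]
contact_force: [-7.2, 2.0, -4.8]
width: 0.03
grip_force: 60.0
```

Emit:
servo_tool(
  increments=[
    {"linear":[0,0,-1.5],"spin":0,"hand":1},
    {"linear":[0,0,-2.5],"spin":0,"hand":1},
    {"linear":[0,0,-2.5],"spin":0,"hand":1},
    {"linear":[0,0,-2.5],"spin":0,"hand":1},
  ],
)

```text
clock: 22.47
tool_pos: [0.5176, -0.2072, 0.1337]
orientation: [-0.015, 0.787, 0.616, -0.026]
contact_force: [-6.2, 1.2, -5.1]
width: 0.0303
grip_force: 60.0
```

Run:
```python
from h import *
to((32,0,180),(32,0,110))
```

```text
t 22.47 L [[67.  -0.8]] z 133.7 axisY vs -X deg 86.79 F [-6.2  1.2 -5.1]
(32, 0, 180) [ 34.   -1.6 -47. ]
(32, 0, 110) [35.5  2.3 22.9]
```

Emit:
servo_tool(
  increments=[
    {"linear":[0,0,0],"spin":0,"hand":0.4},
    {"linear":[0,0,0],"spin":0,"hand":0},
    {"linear":[0,0,0],"spin":0,"hand":0},
    {"linear":[0,0,-20],"spin":0,"hand":0},
    {"linear":[0,0,-47],"spin":0,"hand":0.3},
    {"linear":[16,-1,-47],"spin":0,"hand":1},
    {"linear":[33,-1.5,-47],"spin":0,"hand":1},
    {"linear":[33,-1.5,-47],"spin":0,"hand":1},
    {"linear":[33,-1.5,-47],"spin":0,"hand":1},
    {"linear":[34,0,-25],"spin":0,"hand":1},
    {"linear":[34.5,2,0],"spin":0,"hand":1},
    {"linear":[35,2,17],"spin":0,"hand":1},
  ],
)

```text
clock: 23.47
tool_pos: [0.5301, -0.1759, 0.1167]
orientation: [-0.012, 0.788, 0.615, -0.023]
contact_force: [0.8, 2.6, 1.5]
width: 0.0004
grip_force: 1.4
```

Emit:
servo_tool(
  increments=[
    {"linear":[0,0,0],"spin":0,"hand":1},
    {"linear":[0,0,0],"spin":0,"hand":1},
  ],
)

```text
clock: 23.63
tool_pos: [0.5298, -0.1756, 0.1176]
orientation: [-0.013, 0.788, 0.616, -0.024]
contact_force: [0.4, 0.2, -0.4]
width: -0.0002
grip_force: 0.0
```

Emit:
servo_tool(
  increments=[
    {"linear":[0,0,4],"spin":0,"hand":1},
    {"linear":[0,0,8],"spin":0,"hand":1},
    {"linear":[0,0,10],"spin":0,"hand":1},
    {"linear":[0,0,10],"spin":0,"hand":1},
  ],
)

```text
clock: 23.97
tool_pos: [0.53, -0.1749, 0.1083]
orientation: [-0.012, 0.787, 0.616, -0.023]
contact_force: [-0.5, -0.5, -0.5]
width: 0.0005
grip_force: 0.0
```

Emit:
servo_tool(
  increments=[
    {"linear":[0,0,1],"spin":0,"hand":1},
    {"linear":[0,0,2],"spin":0,"hand":1},
    {"linear":[0,0,2],"spin":0,"hand":1},
  ],
)

```text
clock: 24.22
tool_pos: [0.5299, -0.1747, 0.1062]
orientation: [-0.012, 0.787, 0.616, -0.023]
contact_force: [-0.4, -0.7, -1.2]
width: 0.0
grip_force: 0.0
```

Emit:
servo_tool(
  increments=[
    {"linear":[0,0,0.6],"spin":0,"hand":1},
    {"linear":[0,0,1.2],"spin":0,"hand":1},
    {"linear":[0,0,1.2],"spin":0,"hand":1},
  ],
)

```text
clock: 24.47
tool_pos: [0.53, -0.1747, 0.1052]
orientation: [-0.012, 0.787, 0.616, -0.023]
contact_force: [0.2, 0.6, 1.6]
width: 0.0002
grip_force: 0.5
```

Emit:
servo_tool(
  increments=[
    {"linear":[0,0,0.5],"spin":0,"hand":1},
    {"linear":[0,0,1],"spin":0,"hand":1},
    {"linear":[0,0,1],"spin":0,"hand":1},
  ],
)

```text
clock: 24.72
tool_pos: [0.53, -0.1747, 0.1049]
orientation: [-0.012, 0.787, 0.616, -0.023]
contact_force: [-2.1, 0.3, 5.8]
width: 0.0
grip_force: 2.8
```

Emit:
servo_tool(
  increments=[
    {"linear":[0,0,1],"spin":0,"hand":1},
    {"linear":[0,0,2],"spin":0,"hand":1},
    {"linear":[0,0,2.6],"spin":0,"hand":1},
    {"linear":[0,0,2.6],"spin":0,"hand":1},
    {"linear":[0,0,2.6],"spin":0,"hand":1},
  ],
)

```text
clock: 25.13
tool_pos: [0.53, -0.1748, 0.1025]
orientation: [-0.012, 0.787, 0.616, -0.023]
contact_force: [-1.5, 0.2, 6.0]
width: -0.0001
grip_force: 3.1
```

Run:
```python
from h import *
to((-80,0,140),(-80,0,73))
```

```text
t 25.13 L [[32.5  3.2]] z 102.5 axisY vs -X deg 87.3 F [-1.5  0.2  6. ]
(-80, 0, 140) [111.7  -4.1 -39.8]
(-80, 0, 73) [113.1  -1.   27.1]
```

Emit:
servo_tool(
  increments=[
    {"linear":[0,0,-20],"spin":1,"hand":1},
    {"linear":[36,-1,-40],"spin":2.7,"hand":1},
    {"linear":[74,-2,-40],"spin":2.7,"hand":1},
    {"linear":[112,-4,-40],"spin":2.7,"hand":1},
    {"linear":[112,-4,-40],"spin":2.7,"hand":1},
    {"linear":[112,-3,-10],"spin":2.7,"hand":1},
    {"linear":[113,-2,15],"spin":2.7,"hand":1},
    {"linear":[113,-1,27],"spin":2.7,"hand":1},
    {"linear":[113,-1,27],"spin":2.7,"hand":1},
  ],
)

```text
clock: 25.88
tool_pos: [0.5517, -0.0651, 0.0686]
orientation: [-0.014, 0.801, 0.597, -0.026]
contact_force: [-0.9, 0.3, -0.0]
width: -0.0002
grip_force: 0.0
```

Emit:
servo_tool(
  increments=[
    {"linear":[-4,0,0],"spin":0,"hand":1},
    {"linear":[-8,0,0],"spin":0,"hand":1},
    {"linear":[-12,0,0],"spin":0,"hand":1},
    {"linear":[-15,0,0],"spin":0,"hand":1},
    {"linear":[-17,0,0],"spin":0,"hand":1},
    {"linear":[-19,0,0],"spin":0,"hand":1},
  ],
)

```text
clock: 26.38
tool_pos: [0.5492, -0.0839, 0.0731]
orientation: [-0.011, 0.802, 0.597, -0.023]
contact_force: [-0.4, 0.4, -0.4]
width: -0.0
grip_force: 0.0
```

Run:
```python
from h import *
to((-50,0,73),(-6,0,73))
```

```text
t 26.38 L [[-60.3  -0.7]] z 73.1 axisY vs -X deg 86.51 F [-0.4  0.4 -0.4]
(-50, 0, 73) [-10.3   1.2   0.3]
(-6, 0, 73) [-54.2   2.9   1.3]
```

Emit:
servo_tool(
  increments=[
    {"linear":[-2,0.2,0],"spin":-2.7,"hand":1},
    {"linear":[-4,0.4,0],"spin":-2.7,"hand":1},
    {"linear":[-6,0.6,0],"spin":-2.7,"hand":1},
  ],
)

```text
clock: 26.63
tool_pos: [0.548, -0.0891, 0.0728]
orientation: [-0.012, 0.788, 0.616, -0.023]
contact_force: [-0.4, 0.3, -0.4]
width: -0.0002
grip_force: 0.2
```

Emit:
servo_tool(
  increments=[
    {"linear":[-2,0,0],"spin":0,"hand":1},
    {"linear":[-4,0,0],"spin":0,"hand":1},
    {"linear":[-6,0,0],"spin":0,"hand":1},
  ],
)

```text
clock: 26.88
tool_pos: [0.5464, -0.0951, 0.0727]
orientation: [-0.012, 0.787, 0.616, -0.023]
contact_force: [-0.0, 0.0, 0.4]
width: 0.0002
grip_force: 0.2
```

Emit:
servo_tool(
  increments=[
    {"linear":[-2,0,0],"spin":0,"hand":1},
    {"linear":[-4,0,0],"spin":0,"hand":1},
    {"linear":[-6,0,0],"spin":0,"hand":1},
  ],
)

```text
clock: 27.13
tool_pos: [0.5449, -0.1011, 0.0728]
orientation: [-0.012, 0.787, 0.616, -0.023]
contact_force: [1.4, 0.3, 0.1]
width: 0.0002
grip_force: 0.2
```

It's past the noses at almost no force. Continuing.

Emit:
servo_tool(
  increments=[
    {"linear":[-2.5,0,0],"spin":0,"hand":1},
    {"linear":[-5,0,0],"spin":0,"hand":1},
    {"linear":[-7.5,0,0],"spin":0,"hand":1},
    {"linear":[-10,0,0],"spin":0,"hand":1},
    {"linear":[-12,0,0],"spin":0,"hand":1},
  ],
)

```text
clock: 27.55
tool_pos: [0.542, -0.1122, 0.073]
orientation: [-0.012, 0.787, 0.616, -0.023]
contact_force: [-0.5, 2.8, 1.7]
width: -0.0
grip_force: 1.3
```

Emit:
servo_tool(
  increments=[
    {"linear":[-2,0,0],"spin":0,"hand":1},
    {"linear":[-4,0,0],"spin":0,"hand":1},
    {"linear":[-6,0,0],"spin":0,"hand":1},
    {"linear":[-8,0,0],"spin":0,"hand":1},
  ],
)

```text
clock: 27.88
tool_pos: [0.5402, -0.1196, 0.0732]
orientation: [-0.012, 0.787, 0.616, -0.023]
contact_force: [0.8, 3.8, -0.2]
width: -0.0003
grip_force: 2.1
```

Emit:
servo_tool(
  increments=[
    {"linear":[-2,0,0],"spin":0,"hand":1},
    {"linear":[-4,0,0],"spin":0,"hand":1},
    {"linear":[-6,0,0],"spin":0,"hand":1},
    {"linear":[-8,0,0],"spin":0,"hand":1},
  ],
)

```text
clock: 28.22
tool_pos: [0.5382, -0.1286, 0.0735]
orientation: [-0.012, 0.787, 0.616, -0.023]
contact_force: [-0.5, 3.1, 0.7]
width: 0.0002
grip_force: 1.3
```

Run:
```python
from h import *
to((-6,0,73),(-3,0,73))
```

```text
t 28.22 L [[-14.2  -0.3]] z 73.5 axisY vs -X deg 87.26 F [-0.5  3.1  0.7]
(-6, 0, 73) [-8.2  0.3  0.6]
(-3, 0, 73) [-11.2   0.3   0.7]
```

Emit:
servo_tool(
  increments=[
    {"linear":[-1.5,0,0],"spin":0,"hand":1},
    {"linear":[-3,0,0],"spin":0,"hand":1},
    {"linear":[-4.5,0,0],"spin":0,"hand":1},
    {"linear":[-6,0,0],"spin":0,"hand":1},
  ],
)

```text
clock: 28.55
tool_pos: [0.5365, -0.1351, 0.0736]
orientation: [-0.012, 0.787, 0.616, -0.024]
contact_force: [0.9, 0.4, -0.5]
width: -0.0001
grip_force: 0.1
```

Emit:
servo_tool(
  increments=[
    {"linear":[-1,0,0],"spin":0,"hand":1},
    {"linear":[-2,0,0],"spin":0,"hand":1},
    {"linear":[-3,0,0],"spin":0,"hand":1},
  ],
)

```text
clock: 28.8
tool_pos: [0.5362, -0.1364, 0.0736]
orientation: [-0.012, 0.787, 0.616, -0.023]
contact_force: [-0.1, 3.3, -1.2]
width: 0.0
grip_force: 1.6
```

Emit:
servo_tool(
  increments=[
    {"linear":[-1,0,0],"spin":0,"hand":1},
    {"linear":[-2,0,0],"spin":0,"hand":1},
  ],
)

```text
clock: 28.97
tool_pos: [0.5361, -0.1366, 0.0736]
orientation: [-0.013, 0.787, 0.617, -0.022]
contact_force: [1.6, 6.7, -0.1]
width: 0.0001
grip_force: 3.5
```

Emit:
servo_tool(
  increments=[
    {"linear":[-1,0,0],"spin":0,"hand":1},
    {"linear":[-2,0,0],"spin":0,"hand":1},
    {"linear":[-2,0,0],"spin":0,"hand":1},
  ],
)

```text
clock: 29.22
tool_pos: [0.5361, -0.1367, 0.0737]
orientation: [-0.013, 0.787, 0.617, -0.021]
contact_force: [2.2, 9.1, -0.9]
width: 0.0001
grip_force: 4.3
```

Emit:
servo_tool(
  increments=[
    {"linear":[-1,0,0],"spin":0,"hand":1},
    {"linear":[-2,0,0],"spin":0,"hand":1},
  ],
)

```text
clock: 29.38
tool_pos: [0.5362, -0.1368, 0.0738]
orientation: [-0.014, 0.786, 0.617, -0.02]
contact_force: [2.6, 12.9, -0.8]
width: -0.0
grip_force: 6.6
```

It's hard against the wall at 13 N, so the first glass is home. Now raise the magazine 18 mm by the knob.

Emit:
servo_tool(
  increments=[
    {"linear":[10,0,0],"spin":0,"hand":1},
    {"linear":[16,0,-10],"spin":0,"hand":1},
    {"linear":[16,0,-50],"spin":0,"hand":1},
    {"linear":[16,0,-90],"spin":0,"hand":0.6},
    {"linear":[0,0,-110],"spin":0,"hand":0},
    {"linear":[-35,0,-110],"spin":0,"hand":0},
    {"linear":[-70,0,-110],"spin":0,"hand":0},
    {"linear":[-70,0,-110],"spin":0,"hand":0},
    {"linear":[-70,0,-110],"spin":0,"hand":0},
  ],
)

```text
clock: 30.13
tool_pos: [0.5223, -0.2133, 0.186]
orientation: [-0.011, 0.789, 0.614, -0.024]
contact_force: [0.3, 0.4, -0.3]
width: 0.0725
grip_force: 0.0
```

Run:
```python
from h import *
R=ax(); print(sensors.state()['width']); to((66.5,-0.8,180),(67,-0.8,131))
t=cam('top','t6.png'); h=cv2.cvtColor(t['pixels'],cv2.COLOR_RGB2HSV); m=cv2.inRange(h,(65,50,110),(95,255,255)); m[:120]=0;m[230:]=0
n,l,st,ce=cv2.connectedComponentsWithStats(m)
for i in range(1,n):
    if st[i,4]>15:
        p=L(ray(t,np.argwhere(l==i)[:,::-1],.086))*1e3; print(st[i],'x',p[:,0].min().round(1),p[:,0].max().round(1),'y',p[:,1].min().round(1),p[:,1].max().round(1))
```

```text
joints [ 0.43  0.2  -0.12  1.69  0.05  1.3   0.05]
tool axes in loader (cols)
 [[-1.    -0.001  0.024]
 [-0.002  0.999 -0.047]
 [-0.024 -0.047 -0.999]]
0.07246606462481917
t 30.13 L [[71.7  5.2]] z 186.0 axisY vs -X deg 87.31 F [ 0.3  0.4 -0.3]
(66.5, -0.8, 180) [ 5.4 -5.7  6.2]
(67, -0.8, 131) [ 6.1 -3.4 55.1]
[248 148  35  27 592] x -216.8 -142.2 y -31.4 20.7
[348 174   6  17  29] x 3.6 10.1 y -22.6 12.7
```

Emit:
servo_tool(
  increments=[
    {"linear":[5,-5,10],"spin":0,"hand":0},
    {"linear":[5,-5,20],"spin":0,"hand":0},
    {"linear":[5,-5,20],"spin":0,"hand":0},
    {"linear":[5,-5,20],"spin":0,"hand":0},
  ],
)

```text
clock: 30.52
tool_pos: [0.5185, -0.2027, 0.1645]
orientation: [-0.013, 0.787, 0.617, -0.024]
contact_force: [0.7, 0.9, -1.0]
width: 0.0852
grip_force: 0.0
```

Run:
```python
from h import *
print(sensors.state()['width']); to((67,-0.8,131))
```

```text
0.08520547969916857
t 30.52 L [[62.4 -1.1]] z 164.5 axisY vs -X deg 87.12 F [ 0.7  0.9 -1. ]
(67, -0.8, 131) [-3.9  1.9 33.5]
```

Emit:
servo_tool(
  increments=[
    {"linear":[-3,1.5,16],"spin":0,"hand":0},
    {"linear":[-3.5,1.8,33],"spin":0,"hand":0},
    {"linear":[-3.5,1.8,33],"spin":0,"hand":0},
    {"linear":[-3.5,1.8,33],"spin":0,"hand":0},
    {"linear":[-3.5,1.8,33],"spin":0,"hand":0.5},
    {"linear":[-3.5,1.8,33],"spin":0,"hand":0.8},
    {"linear":[-3.5,1.8,33],"spin":0,"hand":1},
    {"linear":[-3.5,1.8,33],"spin":0,"hand":1},
    {"linear":[-3.5,1.8,33],"spin":0,"hand":1},
    {"linear":[-3.5,1.8,33],"spin":0,"hand":1},
    {"linear":[-3.5,1.8,33],"spin":0,"hand":1},
  ],
)

```text
clock: 31.43
tool_pos: [0.5176, -0.2076, 0.1329]
orientation: [-0.012, 0.787, 0.616, -0.023]
contact_force: [-3.0, 1.1, 6.2]
width: 0.0302
grip_force: 59.0
```

Emit:
servo_tool(
  increments=[
    {"linear":[0,0,-2],"spin":0,"hand":1},
    {"linear":[0,0,-4],"spin":0,"hand":1},
    {"linear":[0,0,-6],"spin":0,"hand":1},
    {"linear":[0,0,-8],"spin":0,"hand":1},
    {"linear":[0,0,-10],"spin":0,"hand":1},
    {"linear":[0,0,-12],"spin":0,"hand":1},
    {"linear":[0,0,-14],"spin":0,"hand":1},
    {"linear":[0,0,-16],"spin":0,"hand":1},
    {"linear":[0,0,-18],"spin":0,"hand":1},
    {"linear":[0,0,-20],"spin":0,"hand":1},
    {"linear":[0,0,-22.5],"spin":0,"hand":1},
    {"linear":[0,0,-22.5],"spin":0,"hand":1},
  ],
)

```text
clock: 32.43
tool_pos: [0.5177, -0.2076, 0.1548]
orientation: [-0.013, 0.787, 0.616, -0.024]
contact_force: [-7.2, 0.1, -4.7]
width: 0.0299
grip_force: 60.2
```

Run:
```python
from h import *
to((32,0,195),(32,0,132))
```

```text
t 32.43 L [[67.4 -0.6]] z 154.8 axisY vs -X deg 87.07 F [-7.2  0.1 -4.7]
(32, 0, 195) [ 34.5  -1.2 -40.9]
(32, 0, 132) [35.9  2.  22. ]
```

Emit:
servo_tool(
  increments=[
    {"linear":[0,0,0],"spin":0,"hand":0.4},
    {"linear":[0,0,0],"spin":0,"hand":0},
    {"linear":[0,0,0],"spin":0,"hand":0},
    {"linear":[0,0,-20],"spin":0,"hand":0},
    {"linear":[0,0,-47],"spin":0,"hand":0.3},
    {"linear":[16,-1,-47],"spin":0,"hand":1},
    {"linear":[33,-1.5,-47],"spin":0,"hand":1},
    {"linear":[33,-1.5,-47],"spin":0,"hand":1},
    {"linear":[33,-1.5,-47],"spin":0,"hand":1},
    {"linear":[34,0,-25],"spin":0,"hand":1},
    {"linear":[34.5,2,0],"spin":0,"hand":1},
    {"linear":[35,2,18],"spin":0,"hand":1},
  ],
)

```text
clock: 33.43
tool_pos: [0.5286, -0.1756, 0.1349]
orientation: [-0.012, 0.788, 0.616, -0.023]
contact_force: [0.1, 2.2, 1.8]
width: 0.0004
grip_force: 1.3
```

Emit:
servo_tool(
  increments=[
    {"linear":[0,0,4],"spin":0,"hand":1},
    {"linear":[0,0,8],"spin":0,"hand":1},
    {"linear":[0,0,8],"spin":0,"hand":1},
    {"linear":[0,0,8],"spin":0,"hand":1},
  ],
)

```text
clock: 33.77
tool_pos: [0.5289, -0.175, 0.1291]
orientation: [-0.011, 0.787, 0.616, -0.023]
contact_force: [-1.0, 0.9, 0.8]
width: -0.0002
grip_force: 0.0
```

Emit:
servo_tool(
  increments=[
    {"linear":[0,0,1],"spin":0,"hand":1},
    {"linear":[0,0,2],"spin":0,"hand":1},
    {"linear":[0,0,2],"spin":0,"hand":1},
  ],
)

```text
clock: 34.02
tool_pos: [0.5284, -0.1745, 0.1265]
orientation: [-0.012, 0.787, 0.616, -0.023]
contact_force: [-1.3, -0.1, -0.4]
width: 0.0003
grip_force: 0.0
```

Emit:
servo_tool(
  increments=[
    {"linear":[0,0,1],"spin":0,"hand":1},
    {"linear":[0,0,2],"spin":0,"hand":1},
    {"linear":[0,0,2],"spin":0,"hand":1},
  ],
)

```text
clock: 34.27
tool_pos: [0.5281, -0.1744, 0.124]
orientation: [-0.012, 0.787, 0.616, -0.023]
contact_force: [0.1, -0.4, 0.3]
width: -0.0
grip_force: 0.2
```

Emit:
servo_tool(
  increments=[
    {"linear":[0,0,1],"spin":0,"hand":1},
    {"linear":[0,0,2],"spin":0,"hand":1},
    {"linear":[0,0,3],"spin":0,"hand":1},
    {"linear":[0,0,4],"spin":0,"hand":1},
    {"linear":[0,0,4],"spin":0,"hand":1},
    {"linear":[0,0,4],"spin":0,"hand":1},
  ],
)

```text
clock: 34.77
tool_pos: [0.5282, -0.1744, 0.1209]
orientation: [-0.012, 0.787, 0.616, -0.023]
contact_force: [-1.5, -0.4, 4.5]
width: 0.0005
grip_force: 2.6
```

Emit:
servo_tool(
  increments=[
    {"linear":[0,0,0.5],"spin":0,"hand":1},
    {"linear":[0,0,0.5],"spin":0,"hand":1},
  ],
)

```text
clock: 34.93
tool_pos: [0.5282, -0.1744, 0.1205]
orientation: [-0.012, 0.787, 0.616, -0.023]
contact_force: [-2.1, 1.6, 4.8]
width: 0.0002
grip_force: 2.8
```

Run:
```python
from h import *
to((32,0,160),(-235,0,140),(-235,0,73))
```

```text
t 34.93 L [[32.6  1.3]] z 120.5 axisY vs -X deg 87.31 F [-2.1  1.6  4.8]
(32, 0, 160) [ -0.2  -3.2 -39.4]
(-235, 0, 140) [267.1  -0.3 -25.3]
(-235, 0, 73) [268.6   2.8  41.6]
```

Emit:
servo_tool(
  increments=[
    {"linear":[0,0,-25],"spin":0,"hand":1},
    {"linear":[36,0,-30],"spin":0,"hand":1},
    {"linear":[76,0,-30],"spin":0,"hand":1},
    {"linear":[116,0,-28],"spin":0,"hand":1},
    {"linear":[156,0,-26],"spin":0,"hand":1},
    {"linear":[196,0,-25],"spin":0,"hand":1},
    {"linear":[236,0,-25],"spin":0,"hand":1},
    {"linear":[268,0,-25],"spin":0,"hand":1},
    {"linear":[268,0,-25],"spin":0,"hand":1},
    {"linear":[268,0,-25],"spin":0,"hand":1},
  ],
)

```text
clock: 35.77
tool_pos: [0.593, 0.089, 0.1382]
orientation: [-0.013, 0.786, 0.618, -0.023]
contact_force: [0.4, -1.1, 0.4]
width: 0.0
grip_force: 0.0
```

Run:
```python
from h import *
to((-236,0,73))
```

```text
t 35.77 L [[-238.7   -1.2]] z 138.2 axisY vs -X deg 87.13 F [ 0.4 -1.1  0.4]
(-236, 0, 73) [-1.3  4.4 65.1]
```

Emit:
servo_tool(
  increments=[
    {"linear":[0,2,25],"spin":0,"hand":1},
    {"linear":[0,4,50],"spin":0,"hand":1},
    {"linear":[0,4,65],"spin":0,"hand":1},
    {"linear":[0,4,65],"spin":0,"hand":1},
    {"linear":[-5,4,65],"spin":0,"hand":1},
    {"linear":[-10,4,65],"spin":0,"hand":1},
    {"linear":[-15,4,65],"spin":0,"hand":1},
  ],
)

```text
clock: 36.35
tool_pos: [0.5913, 0.0686, 0.0755]
orientation: [-0.011, 0.788, 0.616, -0.022]
contact_force: [0.7, 0.6, -1.0]
width: 0.0
grip_force: 0.1
```

Run:
```python
from h import *
to((-75,0,73))
```

```text
t 36.35 L [[-218.5    2.2]] z 75.5 axisY vs -X deg 87.4 F [ 0.7  0.6 -1. ]
(-75, 0, 73) [-143.4   -3.     5.7]
```

Emit:
servo_tool(
  increments=[
    {"linear":[-5,-0.5,0.5],"spin":0,"hand":1},
    {"linear":[-10,-1,1],"spin":0,"hand":1},
    {"linear":[-15,-1.5,2],"spin":0,"hand":1},
    {"linear":[-20,-2,3],"spin":0,"hand":1},
    {"linear":[-25,-2,3.5],"spin":0,"hand":1},
    {"linear":[-30,-2,3.5],"spin":0,"hand":1},
    {"linear":[-35,-2,3.5],"spin":0,"hand":1},
    {"linear":[-40,-2,3.5],"spin":0,"hand":1},
    {"linear":[-45,-2,4],"spin":0,"hand":1},
    {"linear":[-50,-2,4],"spin":0,"hand":1},
    {"linear":[-55,-2,4],"spin":0,"hand":1},
    {"linear":[-60,-2,4],"spin":0,"hand":1},
  ],
)

```text
clock: 37.35
tool_pos: [0.5736, 0.0115, 0.0712]
orientation: [-0.012, 0.787, 0.616, -0.023]
contact_force: [0.9, -0.5, 0.2]
width: 0.0001
grip_force: 0.1
```

Emit:
servo_tool(
  increments=[
    {"linear":[-5,0,0],"spin":0,"hand":1},
    {"linear":[-10,0,0],"spin":0,"hand":1},
    {"linear":[-15,0,0],"spin":0,"hand":1},
    {"linear":[-20,0,0.5],"spin":0,"hand":1},
    {"linear":[-25,0,0.5],"spin":0,"hand":1},
    {"linear":[-30,0,0.5],"spin":0,"hand":1},
    {"linear":[-35,0,1],"spin":0,"hand":1},
    {"linear":[-40,0,1],"spin":0,"hand":1},
    {"linear":[-45,0,1],"spin":0,"hand":1},
    {"linear":[-50,0,1],"spin":0,"hand":1},
    {"linear":[-55,0,1],"spin":0,"hand":1},
    {"linear":[-60,0,1],"spin":0,"hand":1},
  ],
)

```text
clock: 38.35
tool_pos: [0.5591, -0.0467, 0.0715]
orientation: [-0.012, 0.787, 0.616, -0.023]
contact_force: [0.4, -0.1, -0.2]
width: -0.0002
grip_force: 0.1
```

Run:
```python
from h import *
to((-75,0,73),(-40,0,73))
```

```text
t 38.35 L [[-98.7  -0.4]] z 71.5 axisY vs -X deg 87.24 F [ 0.4 -0.1 -0.2]
(-75, 0, 73) [-23.8   0.2  -1. ]
(-40, 0, 73) [-58.8  -0.1  -0.2]
```

Approaching the noses: TCP about -66 to -60.

Emit:
servo_tool(
  increments=[
    {"linear":[-5,0,-0.5],"spin":0,"hand":1},
    {"linear":[-10,0,-0.5],"spin":0,"hand":1},
    {"linear":[-15,0,-0.5],"spin":0,"hand":1},
    {"linear":[-20,0,-0.5],"spin":0,"hand":1},
    {"linear":[-25,0,-0.5],"spin":0,"hand":1},
    {"linear":[-28,0,-0.5],"spin":0,"hand":1},
    {"linear":[-31,0,-0.5],"spin":0,"hand":1},
  ],
)

```text
clock: 38.93
tool_pos: [0.5518, -0.0767, 0.0727]
orientation: [-0.012, 0.787, 0.616, -0.023]
contact_force: [-0.6, 0.4, -1.1]
width: 0.0001
grip_force: 0.1
```

Emit:
servo_tool(
  increments=[
    {"linear":[-2,0,0],"spin":0,"hand":1},
    {"linear":[-4,0,0],"spin":0,"hand":1},
    {"linear":[-6,0,0],"spin":0,"hand":1},
    {"linear":[-8,0,0],"spin":0,"hand":1},
  ],
)

```text
clock: 39.27
tool_pos: [0.5499, -0.0841, 0.0729]
orientation: [-0.012, 0.787, 0.616, -0.023]
contact_force: [-1.2, 0.4, 0.4]
width: -0.0003
grip_force: 0.1
```

Emit:
servo_tool(
  increments=[
    {"linear":[-2,0,0],"spin":0,"hand":1},
    {"linear":[-4,0,0],"spin":0,"hand":1},
    {"linear":[-6,0,0],"spin":0,"hand":1},
    {"linear":[-8,0,0],"spin":0,"hand":1},
  ],
)

```text
clock: 39.6
tool_pos: [0.548, -0.092, 0.0731]
orientation: [-0.012, 0.787, 0.616, -0.023]
contact_force: [0.6, -0.4, 0.1]
width: -0.0
grip_force: 0.1
```

Emit:
servo_tool(
  increments=[
    {"linear":[-2.5,0,0],"spin":0,"hand":1},
    {"linear":[-5,0,0],"spin":0,"hand":1},
    {"linear":[-7.5,0,0],"spin":0,"hand":1},
    {"linear":[-10,0,0],"spin":0,"hand":1},
    {"linear":[-12,0,0],"spin":0,"hand":1},
  ],
)

```text
clock: 40.02
tool_pos: [0.5451, -0.1038, 0.0733]
orientation: [-0.012, 0.787, 0.616, -0.023]
contact_force: [-0.0, -0.6, 0.5]
width: -0.0002
grip_force: 0.2
```

Emit:
servo_tool(
  increments=[
    {"linear":[-2,0,0],"spin":0,"hand":1},
    {"linear":[-4,0,0],"spin":0,"hand":1},
    {"linear":[-6,0,0],"spin":0,"hand":1},
    {"linear":[-8,0,0],"spin":0,"hand":1},
    {"linear":[-10,0,0],"spin":0,"hand":1},
  ],
)

```text
clock: 40.43
tool_pos: [0.5427, -0.1128, 0.0735]
orientation: [-0.012, 0.787, 0.616, -0.023]
contact_force: [-0.4, 2.8, -0.1]
width: 0.0001
grip_force: 1.3
```

Emit:
servo_tool(
  increments=[
    {"linear":[-2,0,0],"spin":0,"hand":1},
    {"linear":[-4,0,0],"spin":0,"hand":1},
    {"linear":[-6,0,0],"spin":0,"hand":1},
    {"linear":[-8,0,0],"spin":0,"hand":1},
    {"linear":[-10,0,0],"spin":0,"hand":1},
  ],
)

```text
clock: 40.85
tool_pos: [0.5405, -0.1225, 0.0738]
orientation: [-0.012, 0.787, 0.616, -0.023]
contact_force: [0.4, 4.9, -0.3]
width: -0.0002
grip_force: 2.0
```

Emit:
servo_tool(
  increments=[
    {"linear":[-2,0,0],"spin":0,"hand":1},
    {"linear":[-4,0,0],"spin":0,"hand":1},
    {"linear":[-6,0,0],"spin":0,"hand":1},
    {"linear":[-8,0,0],"spin":0,"hand":1},
  ],
)

```text
clock: 41.18
tool_pos: [0.5384, -0.1316, 0.074]
orientation: [-0.012, 0.787, 0.616, -0.023]
contact_force: [0.4, 1.6, -0.9]
width: -0.0002
grip_force: 0.8
```

Emit:
servo_tool(
  increments=[
    {"linear":[-1.5,0,0],"spin":0,"hand":1},
    {"linear":[-3,0,0],"spin":0,"hand":1},
    {"linear":[-4.5,0,0],"spin":0,"hand":1},
  ],
)

```text
clock: 41.43
tool_pos: [0.5371, -0.1362, 0.074]
orientation: [-0.012, 0.788, 0.616, -0.024]
contact_force: [-1.3, -0.2, -0.7]
width: -0.0001
grip_force: 0.1
```

Emit:
servo_tool(
  increments=[
    {"linear":[-1,0,0],"spin":0,"hand":1},
    {"linear":[-2,0,0],"spin":0,"hand":1},
    {"linear":[-3,0,0],"spin":0,"hand":1},
  ],
)

```text
clock: 41.68
tool_pos: [0.5369, -0.1367, 0.0741]
orientation: [-0.013, 0.787, 0.616, -0.022]
contact_force: [1.1, 5.6, -0.1]
width: -0.0001
grip_force: 2.6
```

Emit:
servo_tool(
  increments=[
    {"linear":[-1,0,0],"spin":0,"hand":1},
    {"linear":[-2,0,0],"spin":0,"hand":1},
  ],
)

```text
clock: 41.85
tool_pos: [0.5369, -0.1368, 0.0741]
orientation: [-0.013, 0.787, 0.617, -0.022]
contact_force: [2.3, 8.4, -0.3]
width: -0.0
grip_force: 4.3
```

It stopped at the same place as the first glass. One more firm check, then retract.

Emit:
servo_tool(
  increments=[
    {"linear":[-1,0,0],"spin":0,"hand":1},
    {"linear":[-2.5,0,0],"spin":0,"hand":1},
    {"linear":[-2.5,0,0],"spin":0,"hand":1},
  ],
)

```text
clock: 42.1
tool_pos: [0.5369, -0.1369, 0.0741]
orientation: [-0.014, 0.786, 0.617, -0.021]
contact_force: [2.3, 11.4, 0.4]
width: 0.0003
grip_force: 5.6
```

Emit:
servo_tool(
  increments=[
    {"linear":[12,0,0],"spin":0,"hand":1},
    {"linear":[30,0,0],"spin":0,"hand":1},
    {"linear":[40,0,-20],"spin":0,"hand":1},
    {"linear":[60,0,-60],"spin":0,"hand":1},
    {"linear":[80,0,-100],"spin":0,"hand":1},
    {"linear":[110,0,-130],"spin":0,"hand":1},
    {"linear":[150,0,-150],"spin":0,"hand":1},
    {"linear":[150,0,-150],"spin":0,"hand":1},
    {"linear":[150,0,-150],"spin":0,"hand":1},
  ],
)

```text
clock: 42.85
tool_pos: [0.5808, 0.0088, 0.2231]
orientation: [-0.011, 0.785, 0.619, -0.021]
contact_force: [0.1, 0.7, -0.4]
width: 0.0003
grip_force: 0.0
```

Run:
```python
from h import *
to()
for n,zs in (('wrist',(.086,.104)),('top',(.086,.104)),('scene',(.086,.104))):
    t=cam(n,n+'9.png'); h=cv2.cvtColor(t['pixels'],cv2.COLOR_RGB2HSV); m=cv2.inRange(h,(65,50,110),(95,255,255))
    k,l,st,ce=cv2.connectedComponentsWithStats(m)
    for i in range(1,k):
        if st[i,4]>15:
            for z in zs:
                p=L(ray(t,np.argwhere(l==i)[:,::-1],z))*1e3
                if abs(p.mean(0)).max()<300: print(n,z,st[i,4],'x',p[:,0].min().round(1),p[:,0].max().round(1),'y',p[:,1].min().round(1),p[:,1].max().round(1))
```

```text
t 42.85 L [[-158.     6.8]] z 223.1 axisY vs -X deg 87.4 F [ 0.1  0.7 -0.4]
wrist 0.086 241 x 16.5 50.4 y -2.4 10.0
wrist 0.104 241 x -0.5 31.2 y -1.5 10.1
top 0.086 32 x 4.2 10.1 y -20.5 16.8
top 0.104 32 x 3.4 9.1 y -22.8 13.9
scene 0.086 259 x -8.2 38.5 y -36.9 30.3
scene 0.104 259 x -19.2 26.3 y -25.8 39.6
```

Emit:
servo_tool(
  increments=[
    {"linear":[0,0,0],"spin":0,"hand":1},
    {"linear":[0,0,0],"spin":0,"hand":1},
    {"linear":[0,0,0],"spin":0,"hand":1},
  ],
)

```text
clock: 43.25
tool_pos: [0.5788, 0.0033, 0.2199]
orientation: [-0.012, 0.788, 0.615, -0.024]
contact_force: [0.3, 0.2, 0.1]
width: -0.0003
grip_force: 0.0
```

```bash
python3 -c "
from h import *
print(ctrl.sign_off())"
```

```text
the job is handed in; nothing more can be done
None
```

I slid both glasses to the same hard stop at the back wall, one in the top slot and one in the middle, and handed the job in at about 43 s with no verdict returned; the first glass caught twice at the noses before that (up to about 21 N).

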